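# Unstack the small-parts bins onto their plates

## Robot

A 6-joint arm with a two-finger parallel gripper is mounted at the origin on the work surface. World frame = base frame: x ahead of the robot, y to its left, z up, the work surface at z = 0. Lengths are in m, angles in rad, forces in N, time in s.
With the tool pointing down it reaches from about 0.375 to 0.975 m from the base axis. Payload 3.8 kg.
Tool frame: the origin (TCP) lies on the centre line of the jaws, within the pads' length; the fingertips stand 17 mm ahead of it and the grasp point (between the pads) lies 2 mm behind it; z points along the fingers, x is the direction in which the jaws open and shut, and the axes are right-handed (so a half turn about z gives the same grasp; the last joint's range is limited). The gripper opens to 85 mm and grips with 20 to 120 N. Pads are 22 mm wide; open, the fingers measure 114 mm over their backs; the gripper's body (76 mm by 85 mm) begins 54 mm behind the grasp point. The pads swing forward as they close: fully open they stand 13 mm farther back than shut.
Start: joints at [-1.33, 0.264, 1.604, -0, 1.274, -0.037], TCP at [0.185, -0.649, 0.248] pointing down, gripper open.
Joint ranges: [-2.63, 2.63], [-0.94, 2.18], [0.31, 2.57], [-1.31, 4.45], [0, 2.66], [-2.55, 2.55]. Speed limits (rad/s): [2.57, 2.57, 3.14, 3.14, 3.14, 3.14].

## Interface

Orientations are given as a unit quaternion [w, x, y, z].
In Python, from bench import r, capture, order, recognise, masks_of, tip_of gives the robot as it stands.
- The arm moves only by the tool carry_out, never from a script. Its argument "rows" is one flat list of numbers, 7 for each row, row after row: the shift along the world's x, y, z in m, then the turn, a rotation vector about the world's x, y, z in degrees, then the closure in counts, from 0 (fully open) to 255 (shut). A call has 1 to 20 rows; each row is the pose to reach, as a shift and turn from the pose commanded when the call began; what a row does not reach only later rows make up. A row lasts 1/12 s, in which the tool goes at most 41.7 mm and 7.16 degrees, less where a joint would pass 70% of its speed; a pose out of reach is approached as far as the arm can. A call with a gripper value outside its range is refused whole. The fingers move at their own pace and stop on an object; the grip force is fixed at half the most. Time passes only in rows, so rows that repeat a pose let the fingers close. It gives the time, the measured TCP pose, the force and the opening at its end, in the units of the state.
- r.get_obs(): the state, without advancing time (a new reading comes with each control period).
- capture(name): name is "side" or "top" or "wrist"; returns a dict with "pixels" (384x512x3 uint8, red, green, blue), "K" (3x3 intrinsics, pixels), "pose" (4x4, takes a point from camera to world coordinates). Camera axes: x right, y up, looking along -z (the intrinsics and any distortion apply to the point x, -y, -z); pixel columns grow to the right and rows downward; lengths in m; the calibration is good to about 2 mm. The wrist camera is an equidistant fisheye: a pixel r from the principal point sees the ray r / f radians off the axis. A picture is of the moment at which its call begins. There is no depth.
- order.finish_job(): hands the job in, once; it reports no verdict.
Trained networks look in a picture, given as the dict that the camera call returned (one of the last four; its "shot" number tells which), for a name from the list of things; names that differ only in an ending like _2 or _b are one class to them, and where a whole thing is asked for, a point or a joint stands for the part that bears it (a point fixed in the world has none). Each returns a list of dicts, best first, with "score" (0 to 1); they miss things now and then, are a little off and sometimes report something else, mostly with a low value. They report only what shows in the picture. A call takes as long as a camera call. They do not tell look-alikes from the thing itself.
- recognise(picture, label): "box" ([left, top, right, bottom] in pixels, round what is visible of it).
- masks_of(picture, label): "region" (384x512 bool, what is visible of it) and "box" ([left, top, right, bottom] in pixels, round what is visible of it).
- tip_of(picture, label): "uv" ([column, row] in pixels: a listed point, or the origin of a listed thing).
The state is a dict: "time": time; "qpos": joint angles; "dq": joint speeds; "joint_efforts": joint torques, N m; "eef_pos": TCP position; "orientation": TCP orientation; "force": force on the tool from outside, world axes, zero at the start; "wrist_torque": the same for the moment, N m; "grip_width": finger opening in m.
Only numpy, scipy, OpenCV 4.12 (cv2) and the standard library are available. Lean on these libraries where they do the work, as an engineer would, in place of code of your own. Each camera call takes 0.05 s, during which the arm holds its last target. There are 200 camera calls.

## Task

Someone has piled up the small-parts bins on the garage bench: take the pile apart and set every one of the four bins, the one standing alone too, on the plate of its own colour, centred in the outline there and squared up with it. Keep the bins upright so that nothing spills, and leave the spray can and the screwdriver where they are.

Things in the scene. Friction and masses are not known exactly. Their poses are not given: they have to be found in the camera images.
- red_bin: loose red plastic small-parts bin holding steel bolts (fixed inside), 116 mm long (its x), 54 mm wide (its y), 45 mm high, about 350 g; straight upright side walls, rigid, so it can be gripped across its 54 mm width; the end wall at -x is lower (33 mm). Origin: centre of its flat underside, z up. It stands on the bench, either alone or as the bottom of the pile.
- blue_bin: loose blue plastic small-parts bin holding brass nuts (fixed inside), 116 mm long (its x), 54 mm wide (its y), 45 mm high, about 350 g; straight upright side walls, rigid, so it can be gripped across its 54 mm width; the end wall at -x is lower (33 mm). Origin: centre of its flat underside, z up. It stands on the bench, either alone or as the bottom of the pile.
- yellow_bin: loose yellow plastic small-parts bin holding washers (fixed inside), 92 mm long (its x), 54 mm wide (its y), 45 mm high, about 280 g; straight upright side walls, rigid, so it can be gripped across its 54 mm width; the end wall at -x is lower (33 mm). Origin: centre of its flat underside, z up. It starts in the pile, on the rim of the red or the blue bin (underside at 45 mm).
- green_bin: loose green plastic small-parts bin holding copper-coloured wall anchors (fixed inside), 68 mm long (its x), 54 mm wide (its y), 45 mm high, about 200 g; straight upright side walls, rigid, so it can be gripped across its 54 mm width; the end wall at -x is lower (33 mm). Origin: centre of its flat underside, z up. It starts on top of the pile, on the rim of the yellow bin (underside at 90 mm).
- red_plate: red painted parking plate, fixed to the bench, 140 mm (its x) by 80 mm (its y), 4 mm thick, with a thin white outline of the red bin's foot (116 by 54 mm) centred on it, long side along x. Origin: centre of its underside, on the bench; its top is 4 mm higher, z up.
- blue_plate: blue painted parking plate, fixed to the bench, 140 mm (its x) by 80 mm (its y), 4 mm thick, with a thin white outline of the blue bin's foot (116 by 54 mm) centred on it, long side along x. Origin: centre of its underside, on the bench; its top is 4 mm higher, z up.
- yellow_plate: yellow painted parking plate, fixed to the bench, 140 mm (its x) by 80 mm (its y), 4 mm thick, with a thin black outline of the yellow bin's foot (92 by 54 mm) centred on it, long side along x. Origin: centre of its underside, on the bench; its top is 4 mm higher, z up.
- green_plate: green painted parking plate, fixed to the bench, 140 mm (its x) by 80 mm (its y), 4 mm thick, with a thin white outline of the green bin's foot (68 by 54 mm) centred on it, long side along x. Origin: centre of its underside, on the bench; its top is 4 mm higher, z up.
- spray_can: bystander: upright grey spray can with a white band and orange cap, 52 mm across, 130 mm high, beside the work, left or right. Origin: centre of its underside.
- screwdriver: bystander: screwdriver with an orange handle lying on the bench at the other side of the work. It lies along its x; the origin is at bench height below its middle.
There are look-alikes about, which are no part of the job. Several things look just like the blue_bin: the one meant starts farthest to the robot's right. What is shaped like the yellow_bin but turquoise is not meant.

How it is judged:
By the outcome, as a careful person would: the job done as asked, in the order asked, and still so for the second after the job is handed in, with the robot touching nothing.
It also fails if it takes over 125 s, if anything falls off the work surface, if the arm or the gripper's body presses on something with over 40 N, if the wrist force passes 120 N, or if a joint passes its speed limit or range.

## Working session

There is one attempt and no reset: what is moved stays moved. The work goes in short steps, Python scripts to look and compute and a tool call to move; the robot and the scene stay as the last step left them, time stands still between calls to the robot, and variables do not carry over. Pictures are saved under pics/ and viewed, about 12 in all and at most 16, crops included, and the job is handed in when it is done.

Besides the shell and the picture viewer there is one more tool, called as name(argument=value, ...), one argument or row to a line, values as JSON. carry_out: Moves the arm, as the interface text tells. Its arguments: {"type":"object","properties":{"rows":{"type":"array"}},"required":["rows"]}

```bash
mkdir -p pics; ls
python3 - <<'E'
from bench import r, capture
import cv2
for n in ("top","side"):
    p=capture(n); cv2.imwrite(f"pics/{n}0.png",cv2.resize(p["pixels"][:,:,::-1],(800,600)))
    print(n,p["K"].tolist(),p["pose"].round(4).tolist(),[k for k in p])
print(r.get_obs())
E
```

```text
pics
top [[357.42333362186565, 0.0, 259.0089955598483], [0.0, 357.42333362186565, 191.1334164572861], [0.0, 0.0, 1.0]] [[-0.0225, 0.9908, -0.1338, 0.461], [-0.9997, -0.0233, -0.005, -0.0107], [-0.0081, 0.1336, 0.991, 1.2695], [0.0, 0.0, 0.0, 1.0]] ['pixels', 'K', 'pose', 'shot']
side [[484.85840706502245, 0.0, 259.6064865631173], [0.0, 484.85840706502245, 196.5638001917034], [0.0, 0.0, 1.0]] [[-0.8904, 0.2921, -0.3492, 0.028], [-0.4552, -0.579, 0.6764, 1.1257], [-0.0046, 0.7612, 0.6485, 1.1542], [0.0, 0.0, 0.0, 1.0]] ['pixels', 'K', 'pose', 'shot']
{'time': 0.1, 'qpos': array([-1.32989995e+00,  2.64696413e-01,  1.60529268e+00,  1.50173723e-05,
        1.27371168e+00, -3.68501488e-02]), 'dq': array([ 1.99751297e-04,  8.53657825e-05, -2.27746985e-03,  1.46455267e-03,
       -2.12687961e-04,  7.29046000e-04]), 'joint_efforts': array([ 3.78588193e-04, -5.16706216e+01, -3.68590522e+01, -3.72889269e-05,
        6.27232526e-03, -2.07124498e-05]), 'eef_pos': array([ 0.18495632, -0.6484838 ,  0.24704414]), 'orientation': array([-6.71112769e-04,  7.98180297e-01, -6.02417714e-01, -8.12833583e-04]), 'force': array([ 0.44900259, -0.00836678,  0.83803352]), 'wrist_torque': array([ 0.04688756,  0.03182448, -0.00775748]), 'grip_width': 0.08522255012291927}
```

View pics/top0.png

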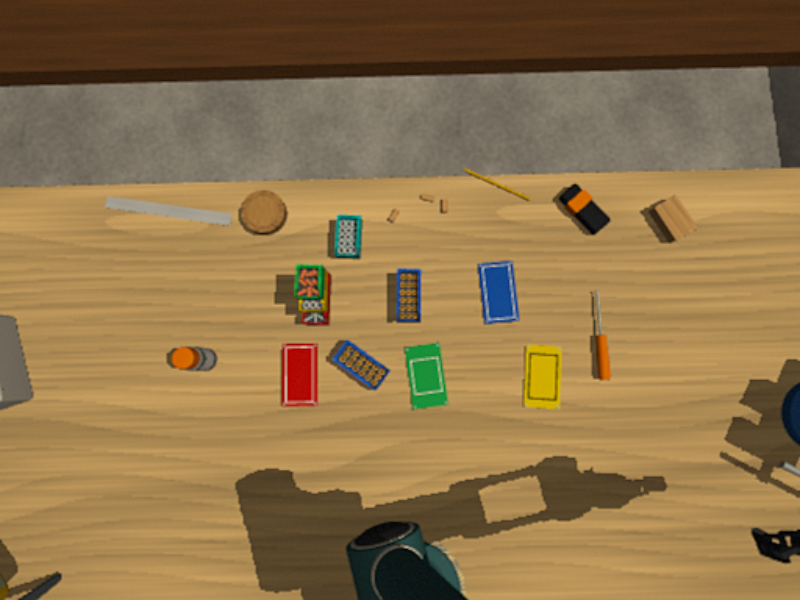

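View pics/side0.png

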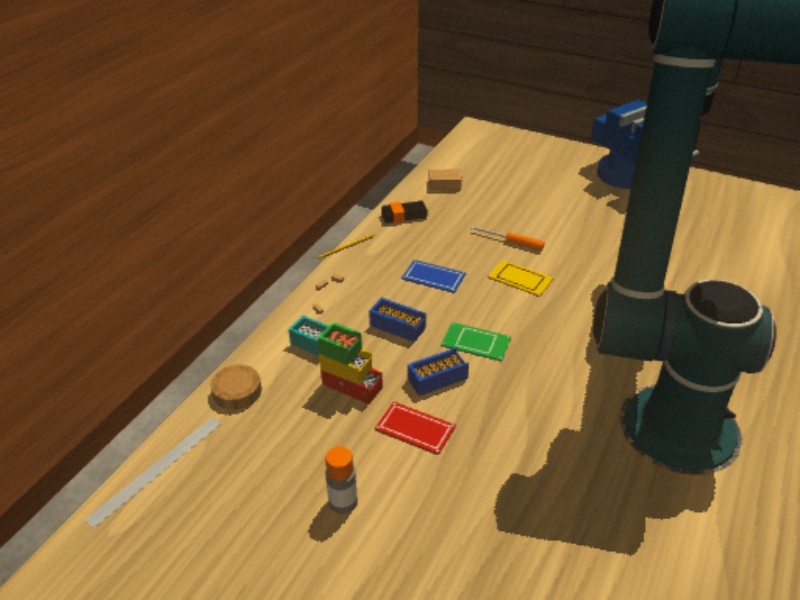

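```bash
cat > h.py <<'E'
import numpy as np, cv2
from scipy.optimize import minimize
from bench import r, capture, order, recognise, masks_of, tip_of
L=dict(red_bin=.116,blue_bin=.116,yellow_bin=.092,green_bin=.068)
def proj(pic,P):
    T=np.linalg.inv(pic["pose"]); c=np.asarray(P,float)@T[:3,:3].T+T[:3,3]
    c=c*[1,-1,-1]; K=pic["K"]
    if pic["name"]=="wrist":
        rho=np.hypot(c[:,0],c[:,1]); th=np.arctan2(rho,c[:,2]); s=th/np.maximum(rho,1e-9)
        return np.c_[K[0,0]*c[:,0]*s+K[0,2],K[1,1]*c[:,1]*s+K[1,2]]
    return np.c_[K[0,0]*c[:,0]/c[:,2]+K[0,2],K[1,1]*c[:,1]/c[:,2]+K[1,2]]
def shot(n,png=None,crop=None):
    p=capture(n); p["name"]=n
    if png:
        im=p["pixels"][:,:,::-1]
        if crop: a,b,c,d=crop; im=im[b:d,a:c]
        s=min(800/im.shape[1],600/im.shape[0]); cv2.imwrite("pics/"+png,cv2.resize(im,None,fx=s,fy=s))
    return p
def hull(pic,x,y,yaw,l,w,z0,z1):
    n=8; e=np.linspace(-.5,.5,n)
    q=np.r_[np.c_[e,0*e-.5],np.c_[e,0*e+.5],np.c_[0*e-.5,e],np.c_[0*e+.5,e]]*[l,w]
    R=np.array([[np.cos(yaw),-np.sin(yaw)],[np.sin(yaw),np.cos(yaw)]]); q=q@R.T+[x,y]
    return cv2.convexHull(proj(pic,np.r_[np.c_[q,0*q[:,0]+z0],np.c_[q,0*q[:,0]+z1]]).astype(np.float32))
def fit(items,l,w,z0,z1,x0,ignore=None):
    """items: list of (pic, region); returns x,y,yaw,iou"""
    def cost(v):
        tot=0
        for pic,reg in items:
            m=np.zeros((384*2,512*2),np.uint8); h=hull(pic,v[0],v[1],v[2],l,w,z0,z1)
            cv2.fillConvexPoly(m,np.round(((h+.5)*2-.5)*16).astype(np.int32),255,cv2.LINE_AA,4)
            m=cv2.resize(m,(512,384),interpolation=cv2.INTER_AREA)/255.
            tot+=1-np.minimum(m,reg).sum()/np.maximum(m,reg).sum()
        return tot/len(items)
    best=None
    for yaw in ([x0[2]] if len(x0)>2 else np.radians([-60,-30,0,30,60,90])):
        s=np.array([[x0[0],x0[1],yaw]]*4); s[1,0]+=.015; s[2,1]+=.015; s[3,2]+=.2
        o=minimize(cost,s[0],method="Nelder-Mead",options=dict(initial_simplex=s,xatol=1e-4,fatol=1e-5))
        if best is None or o.fun<best.fun: best=o
    return best.x,1-best.fun
def ground(pic,uv,z):
    """point at height z seen at uv (pinhole or fisheye)"""
    K=pic["K"]; d=np.array([(uv[0]-K[0,2])/K[0,0],(uv[1]-K[1,2])/K[1,1]])
    if pic["name"]=="wrist":
        t=np.hypot(*d); k=np.r_[d/max(t,1e-9)*np.sin(t),np.cos(t)]
    else: k=np.r_[d,1]
    k=pic["pose"][:3,:3]@(k*[1,-1,-1]); o=pic["pose"][:3,3]
    return (o+k*(z-o[2])/k[2])[:2]
E
cat > m1.py <<'E'
from h import *
t=shot("top"); s=shot("side")
for c in ["red","blue","yellow","green"]:
    for kind in ["plate","bin"]:
        n=f"{c}_{kind}"
        mt=masks_of(t,n); ms=masks_of(s,n)
        for k,m in enumerate(mt[:3]):
            b=m["box"]; z=.002 if kind=="plate" else .03
            g=ground(t,[(b[0]+b[2])/2,(b[1]+b[3])/2],z)
            print(n,"top",round(m["score"],2),np.round(b),int(m["region"].sum()),g.round(3),end=" ")
            if m["score"]>.4:
                if kind=="plate": a=(.14,.08,0,.004)
                else: z0={"red":0,"blue":0,"yellow":.045,"green":.09}[c]; a=(L[n],.054,z0,z0+.045)
                x,i=fit([(t,m["region"])],*a,g); print("fitT",x[:2].round(4),np.degrees(x[2]).round(1),round(i,3),end=" ")
                if ms and ms[0]["score"]>.4:
                    for q in ms[:3]:
                        pr=proj(s,[[x[0],x[1],a[2]+.02]])[0]; bb=q["box"]
                        if bb[0]-3<pr[0]<bb[2]+3 and bb[1]-3<pr[1]<bb[3]+3:
                            x2,i2=fit([(s,q["region"])],*a,x); print("fitS",x2[:2].round(4),np.degrees(x2[2]).round(1),round(i2,3),end=" ")
            print()
E
python3 m1.py
```

```text
red_plate top 0.62 [180. 219. 205. 259.] 924 [0.467 0.233] fitT [0.466 0.236] 0.4 0.946 fitS [0.4671 0.2405] 0.4 0.953 
red_bin top 0.71 [194. 176. 213. 212.] 190 [0.623 0.189] fitT [0.6323 0.1901] -6.4 0.302 fitS [0.6344 0.1987] -4.5 0.533 
blue_plate top 0.79 [306. 165. 334. 206.] 847 [ 0.648 -0.223] fitT [ 0.6424 -0.2195] 4.4 0.92 fitS [ 0.6444 -0.2161] 6.1 0.894 
blue_plate top 0.6 [107. 222. 141. 236.] 391 [0.509 0.477] fitT [0.5181 0.4847] 78.7 0.413 
blue_bin top 0.8 [214. 216. 249. 250.] 586 [0.483 0.094] fitT [0.4832 0.0947] 52.9 0.942 fitS [0.4844 0.0982] 53.8 0.919 
blue_bin top 0.59 [255. 172. 271. 209.] 535 [ 0.63  -0.018] fitT [ 0.636  -0.0147] 176.8 0.919 fitS [ 0.6373 -0.0127] 174.1 0.879 
blue_bin top 0.35 [262. 220. 287. 263.] 922 [ 0.453 -0.053] 
yellow_plate top 0.71 [335. 220. 363. 261.] 907 [ 0.45  -0.316] fitT [ 0.4487 -0.3099] -5.7 0.926 fitS [ 0.4518 -0.3052] -5.7 0.942 
yellow_plate top 0.39 [189. 171. 208. 188.] 411 [0.678 0.213] 
yellow_bin top 0.94 [216. 136. 233. 166.] 442 [0.775 0.115] fitT [0.7635 0.1158] 1.1 0.844 fitS [0.7665 0.1641] -43.7 0.611 
yellow_bin top 0.71 [192. 178. 211. 199.] 158 [0.642 0.195] fitT [0.6294 0.1811] -50.0 0.292 fitS [0.6377 0.2106] -132.3 0.554 
green_plate top 0.81 [260. 220. 287. 263.] 961 [ 0.452 -0.05 ] fitT [ 0.455  -0.0497] 7.4 0.947 fitS [ 0.457  -0.0451] 7.2 0.914 
green_bin top 0.59 [188. 169. 206. 191.] 402 [0.673 0.213] fitT [0.6561 0.194 ] -1.2 0.895 fitS [0.6596 0.195 ] 2.3 0.905
```

carry_out(
  rows=[0.36,0.4,0.1,0,0,-16,0,0.36,0.4,0.1,0,0,-16,0,0.36,0.4,0.1,0,0,-16,0,0.36,0.4,0.1,0,0,-16,0,0.36,0.4,0.1,0,0,-16,0,0.36,0.4,0.1,0,0,-16,0,0.36,0.4,0.1,0,0,-16,0,0.36,0.4,0.1,0,0,-16,0,0.36,0.4,0.1,0,0,-16,0,0.36,0.4,0.1,0,0,-16,0,0.36,0.4,0.1,0,0,-16,0,0.36,0.4,0.1,0,0,-16,0,0.36,0.4,0.1,0,0,-16,0,0.36,0.4,0.1,0,0,-16,0,0.36,0.4,0.1,0,0,-16,0,0.36,0.4,0.1,0,0,-16,0,0.36,0.4,0.1,0,0,-16,0,0.36,0.4,0.1,0,0,-16,0],
)

```text
time: 2.5
eef_pos: [0.5439, -0.2504, 0.3477]
orientation: [-0.0, -0.706, 0.708, 0.0]
force: [0.1, -0.1, 0.2]
grip_width: 0.0855
```

Run:
```python
from h import *
w=shot("wrist","w1.png")
print(w["K"].tolist(),w["pose"].round(3).tolist())
for c,x0 in dict(yellow=(.45,-.307,-.1),blue=(.644,-.218,.09),green=(.456,-.047,.13)).items():
    for m in masks_of(w,c+"_plate")[:2]:
        x,i=fit([(w,m["region"])],.14,.08,0,.004,x0); print(c,round(m["score"],2),np.round(m["box"]),x[:2].round(4),np.degrees(x[2]).round(1),round(i,3))
```

```text
[[297.3186396354542, 0.0, 252.63980696114604], [0.0, 297.3186396354542, 195.27863706632047], [0.0, 0.0, 1.0]] [[-0.003, 0.959, 0.284, 0.616], [-1.0, -0.003, -0.0, -0.25], [0.001, -0.284, 0.959, 0.474], [0.0, 0.0, 0.0, 1.0]]
blue 0.83 [196.  47. 260. 138.] [ 0.6432 -0.215 ] 3.9 0.975
blue 0.67 [260. 167. 311. 248.] [ 0.644 -0.218] 5.2 0.0
green 0.77 [109. 165. 166. 244.] [ 0.4564 -0.0436] 6.5 0.961
```

View pics/w1.png

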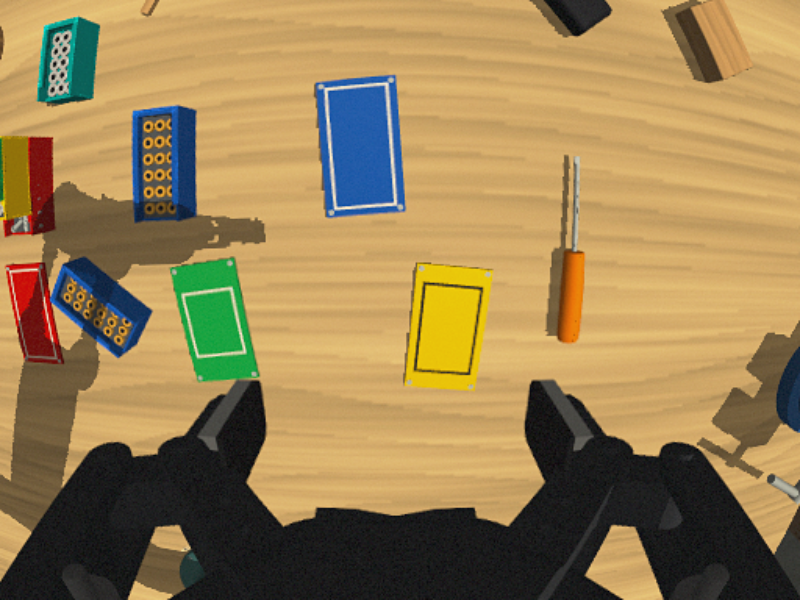

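carry_out(
  rows=[0.06,0.44,0.03,0,0,0,0,0.06,0.44,0.03,0,0,0,0,0.06,0.44,0.03,0,0,0,0,0.06,0.44,0.03,0,0,0,0,0.06,0.44,0.03,0,0,0,0,0.06,0.44,0.03,0,0,0,0,0.06,0.44,0.03,0,0,0,0,0.06,0.44,0.03,0,0,0,0,0.06,0.44,0.03,0,0,0,0,0.06,0.44,0.03,0,0,0,0,0.06,0.44,0.03,0,0,0,0,0.06,0.44,0.03,0,0,0,0,0.06,0.44,0.03,0,0,0,0,0.06,0.44,0.03,0,0,0,0,0.06,0.44,0.03,0,0,0,0,0.06,0.44,0.03,0,0,0,0],
)

```text
time: 4.03
eef_pos: [0.6051, 0.1893, 0.3783]
orientation: [-0.0, -0.706, 0.708, -0.0]
force: [0.7, -0.3, 0.2]
grip_width: 0.0856
```

Run:
```python
from h import *
w=shot("wrist","w2.png"); np.savez("w2.npz",**{k:w[k] for k in("pixels","K","pose")})
for c,a,x0 in [("red_plate",(.14,.08,0,.004),(.467,.239,0)),("green_plate",(.14,.08,0,.004),(.456,-.047,.1)),("green_bin",(.068,.054,.09,.135),(.658,.195,0)),("blue_bin",(.116,.054,0,.045),(.637,-.013,-.07)),("blue_bin",(.116,.054,0,.045),(.484,.096,.92))]:
    for m in masks_of(w,c)[:2]:
        x,i=fit([(w,m["region"])],*a,x0); print(c,round(m["score"],2),np.round(m["box"]),x[:2].round(4),np.degrees(x[2]).round(1),round(i,3))
print(r.get_obs()["eef_pos"])
```

```text
red_plate 0.56 [202. 195. 247. 263.] [0.465  0.2402] -0.5 0.961
red_plate 0.15 [506. 204. 512. 232.] [0.467 0.239] 0.0 0.0
green_plate 0.83 [354. 192. 393. 260.] [ 0.4566 -0.047 ] 7.2 0.869
green_bin 0.8 [226. 101. 268. 151.] [0.6584 0.1972] -2.1 0.948
blue_bin 0.74 [349. 103. 394. 172.] [ 0.6372 -0.0109] -2.4 0.962
blue_bin 0.68 [270. 188. 339. 257.] [ 0.637 -0.013] -4.0 0.0
blue_bin 0.74 [349. 103. 394. 172.] [0.484 0.096] 52.7 0.0
blue_bin 0.68 [270. 188. 339. 257.] [0.4837 0.0983] 52.6 0.921
[0.60515948 0.19032094 0.37839262]
```

View pics/w2.png

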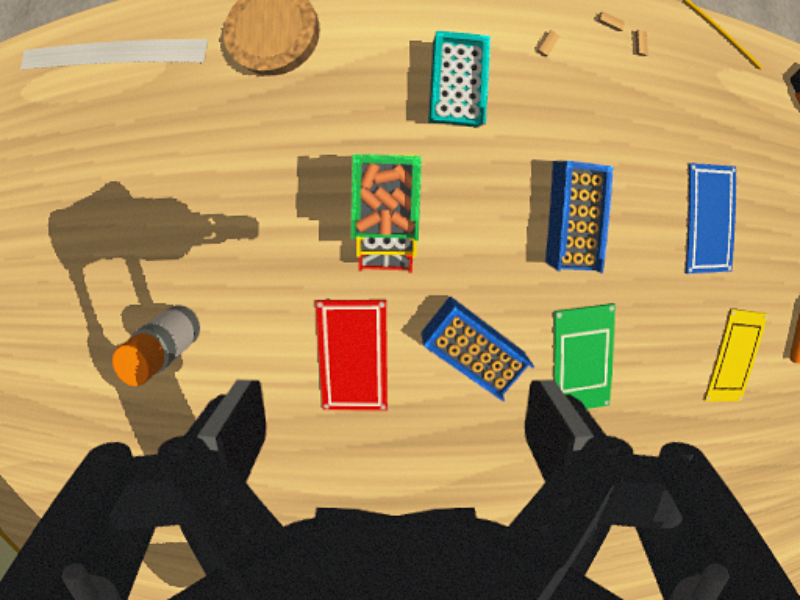

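carry_out(
  rows=[0.053,0.0045,-0.03,0,0,-0.8,0,0.053,0.0045,-0.03,0,0,-0.8,0,0.053,0.0045,-0.2,0,0,-0.8,0,0.053,0.0045,-0.2,0,0,-0.8,0,0.053,0.0045,-0.2,0,0,-0.8,0,0.053,0.0045,-0.2,0,0,-0.8,0,0.053,0.0045,-0.24,0,0,-0.8,0,0.053,0.0045,-0.261,0,0,-0.8,0,0.053,0.0045,-0.261,0,0,-0.8,0,0.053,0.0045,-0.261,0,0,-0.8,150,0.053,0.0045,-0.261,0,0,-0.8,255,0.053,0.0045,-0.261,0,0,-0.8,255,0.053,0.0045,-0.261,0,0,-0.8,255,0.053,0.0045,-0.261,0,0,-0.8,255,0.053,0.0045,-0.261,0,0,-0.8,255,0.053,0.0045,-0.261,0,0,-0.8,255],
)

```text
time: 5.67
eef_pos: [0.6607, 0.1961, 0.1213]
orientation: [0.003, -0.702, 0.712, -0.002]
force: [0.9, -0.4, 6.1]
grip_width: 0.053
```

Run:
```python
from h import *
w=shot("wrist","w3.png"); print(r.get_obs()["eef_pos"],r.get_obs()["grip_width"],r.get_obs()["force"])
```

```text
[0.66065941 0.19608656 0.12124637] 0.05370341010580648 [0.04124513 0.74627495 6.70164137]
```

View pics/w3.png

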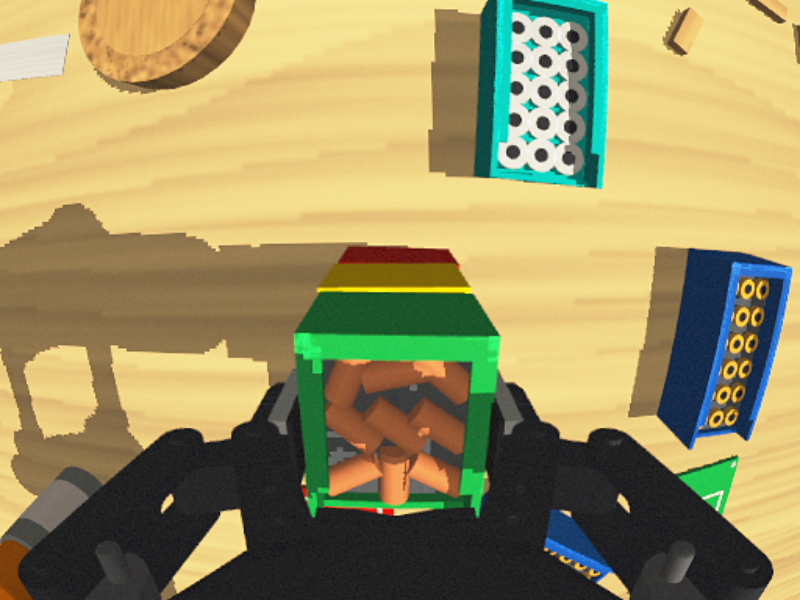

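carry_out(
  rows=[0,0,0.04,0,0,0,255,0,0,0.08,0,0,0,255,0,0,0.12,0,0,0,255,0,0,0.16,0,0,0,255,0,0,0.16,0,0,0,255,0,0,0.16,0,0,0,255],
)

```text
time: 6.22
eef_pos: [0.6602, 0.1959, 0.2829]
orientation: [0.004, -0.702, 0.713, -0.002]
force: [-0.1, 0.3, -3.5]
grip_width: 0.0531
```

```bash
cat >> h.py <<'E'
def rimx(w,zrim):
    """far (+x side) rim edge of the held bin: walk up column lines, find top of bright-lid/top-dark boundary by saturation colour"""
    pass
E
python3 - <<'E'
from h import *
w=shot("wrist","w4.png"); o=r.get_obs(); print(o["eef_pos"],o["orientation"],o["grip_width"],o["force"])
m=masks_of(w,"green_bin")
for k in m[:2]: print(k["score"],k["box"],k["region"].sum())
for x0 in(-.004,-.002,0,.002,.004):
  z=o["eef_pos"][2]-.0312
  p=o["eef_pos"]
  print(x0,proj(w,[[p[0]+x0+.034,p[1],z+.045],[p[0]+x0+.034,p[1],z]]).round(1).tolist())
# wrist 3 estimate
col=w["pixels"][:,250:262].astype(int).mean(1)
for i in range(150,240,2): print(i,col[i].round().astype(int).tolist(),end=" ")
E
```

```text
[0.6585474  0.19544541 0.27925253] [ 0.0013843  -0.70161376  0.71255564 -0.00081971] 0.053136661143271646 [-0.22144143 -0.63116578 -2.51897491]
0.98 [187.5, 189.5, 318.6, 331.2] 16637
-0.004 [[254.9, 216.5], [254.5, 189.2]]
-0.002 [[254.9, 212.0], [254.4, 185.7]]
0 [[254.8, 207.4], [254.4, 182.3]]
0.002 [[254.8, 202.8], [254.3, 178.8]]
0.004 [[254.7, 198.2], [254.3, 175.3]]
150 [247, 243, 10] 152 [247, 234, 10] 154 [251, 235, 1] 156 [190, 187, 182] 158 [236, 231, 217] 160 [158, 155, 148] 162 [149, 148, 141] 164 [189, 185, 173] 166 [223, 218, 206] 168 [164, 161, 152] 170 [207, 202, 189] 172 [226, 222, 207] 174 [156, 153, 146] 176 [152, 150, 142] 178 [225, 219, 204] 180 [205, 202, 189] 182 [171, 168, 158] 184 [225, 220, 206] 186 [181, 177, 162] 188 [19, 82, 36] 190 [28, 86, 42] 192 [23, 84, 40] 194 [24, 84, 39] 196 [25, 85, 41] 198 [25, 85, 40] 200 [23, 85, 40] 202 [24, 84, 41] 204 [27, 85, 41] 206 [27, 87, 41] 208 [27, 86, 41] 210 [26, 85, 41] 212 [24, 84, 40] 214 [30, 129, 55] 216 [40, 208, 84] 218 [41, 215, 87] 220 [42, 208, 85] 222 [39, 207, 84] 224 [40, 207, 84] 226 [37, 207, 84] 228 [32, 207, 83] 230 [110, 187, 79] 232 [208, 113, 67] 234 [160, 91, 54] 236 [159, 91, 55] 238 [160, 92, 57]
```

View pics/w4.png

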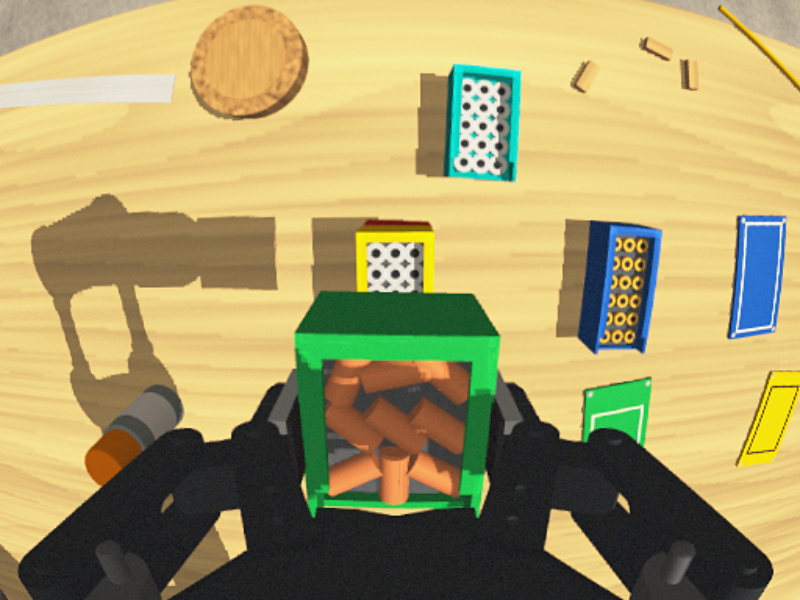

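carry_out(
  rows=[-0.199,-0.2415,-0.077,0,0,7.9,255,-0.199,-0.2415,-0.077,0,0,7.9,255,-0.199,-0.2415,-0.077,0,0,7.9,255,-0.199,-0.2415,-0.077,0,0,7.9,255,-0.199,-0.2415,-0.077,0,0,7.9,255,-0.199,-0.2415,-0.077,0,0,7.9,255,-0.199,-0.2415,-0.077,0,0,7.9,255,-0.199,-0.2415,-0.077,0,0,7.9,255,-0.199,-0.2415,-0.077,0,0,7.9,255,-0.199,-0.2415,-0.077,0,0,7.9,255,-0.199,-0.2415,-0.077,0,0,7.9,255,-0.199,-0.2415,-0.077,0,0,7.9,255],
)

```text
time: 7.32
eef_pos: [0.4596, -0.0455, 0.1999]
orientation: [-0.0, 0.749, -0.662, -0.0]
force: [-0.7, -0.8, -1.8]
grip_width: 0.0533
```

```bash
cat >> h.py <<'E'
P=(.14,.08,0,.004)
def look(names):
    """names: dict label->(dims,x0); fits in the wrist, top, side views"""
    for v in ("wrist","top","side"):
        w=shot(v)
        for n,(a,x0) in names.items():
            b=None
            for m in masks_of(w,n)[:4]:
                pr=proj(w,[[x0[0],x0[1],(a[2]+a[3])/2]])[0]; bx=m["box"]
                if bx[0]-4<pr[0]<bx[2]+4 and bx[1]-4<pr[1]<bx[3]+4:
                    x,i=fit([(w,m["region"])],*a,x0)
                    if b is None or i>b[1]: b=(x,i)
            if b: print(v,n,(b[0][:2]*1000).round(1),np.degrees(b[0][2]).round(1),round(b[1],3))
    o=r.get_obs(); a=o["orientation"]; from scipy.spatial.transform import Rotation as R
    M=R.from_quat([a[1],a[2],a[3],a[0]]).as_matrix(); print("tcp",(o["eef_pos"]*1000).round(1),"binyaw",np.degrees(np.arctan2(M[1,0],M[0,0])).round(2)+90,"tilt",np.degrees(M[:2,2]).round(2),"w",round(o["grip_width"],4),"F",o["force"].round(1),"t",round(o["time"],2))
E
python3 - <<'E'
from h import *
look({"yellow_bin":((.092,.054,.045,.09),(.64,.195,0)),"yellow_plate":(P,(.45,-.307,-.1)),"red_plate":(P,(.466,.239,0)),"blue_plate":(P,(.643,-.217,.08)),"blue_bin":((.116,.054,0,.045),(.637,-.012,-.05))})
E
```

```text
wrist yellow_bin [647.9 199.4] 0.2 0.974
wrist yellow_plate [ 449.5 -307.3] -5.4 0.968
wrist red_plate [465.5 243.7] -1.1 0.923
wrist blue_plate [ 644.5 -216.6] 3.8 0.971
wrist blue_bin [637.4  -9.6] -1.9 0.977
top yellow_plate [ 448.8 -309.9] -5.4 0.947
top red_plate [466.  235.1] 0.6 0.924
top blue_plate [ 641.7 -219.4] 3.9 0.934
top blue_bin [633.3 -13.2] -2.0 0.869
side yellow_bin [648.6 197.4] -1.2 0.961
side yellow_plate [ 449.8 -306.3] -7.1 0.844
side red_plate [467.8 238.5] 0.4 0.912
side blue_plate [ 643.5 -214.4] 4.9 0.916
side blue_bin [638.7  -7.4] -2.6 0.913
tcp [459.1 -46.2 200.3] binyaw 7.010000000000005 tilt [-0.  0.] w 0.0529 F [ 0.4  0.4 -2.6] t 8.22
```

carry_out(
  rows=[0,0,-0.04,0,0,0,255,0,0,-0.08,0,0,0,255,0,0,-0.12,0,0,0,255,0,0,-0.145,0,0,0,255,0,0,-0.158,0,0,0,255,0,0,-0.162,0,0,0,255,0,0,-0.165,0,0,0,255,0,0,-0.165,0,0,0,255,0,0,-0.165,0,0,0,255,0,0,-0.165,0,0,0,0,0,0,-0.165,0,0,0,0,0,0,-0.165,0,0,0,0,0,0,-0.165,0,0,0,0,0,0,-0.165,0,0,0,0,0,0,-0.165,0,0,0,0,0,0,-0.165,0,0,0,0],
)

```text
time: 9.55
eef_pos: [0.4591, -0.0461, 0.0353]
orientation: [-0.0, 0.749, -0.663, 0.0]
force: [0.4, 0.3, -0.4]
grip_width: 0.0854
```

carry_out(
  rows=[0,0,0.04,0,0,0,0,0,0,0.08,0,0,0,0,0,0,0.12,0,0,0,0,0,0,0.16,0,0,0,0,0,0,0.2,0,0,0,0,-0.03,0,0.22,0,0,0,0,-0.03,0,0.22,0,0,0,0,-0.03,0,0.22,0,0,0,0],
)

```text
time: 10.22
eef_pos: [0.4295, -0.0462, 0.2571]
orientation: [-0.001, 0.749, -0.663, 0.002]
force: [0.9, 0.0, 0.1]
grip_width: 0.0852
```

Run:
```python
from h import *
look({"green_bin":((.068,.054,.004,.049),(.456,-.046,.12)),"green_plate":(P,(.456,-.046,.12))})
p=proj(shot("wrist"),[[.456,-.046,.03]])[0]; print(p); c=np.clip(p,80,[432,324]).astype(int)
shot("wrist","g1.png",(c[0]-80,c[1]-60,c[0]+80,c[1]+60))
```

```text
wrist green_plate [457.2 -44.3] 6.3 0.548
side green_bin [458.4 -46.9] 7.7 0.931
side green_plate [457.4 -44.7] 6.9 0.553
tcp [428.9 -46.  254.2] binyaw 7.019999999999996 tilt [-0.12  0.02] w 0.0853 F [ 0.  -0.6 -0.1] t 10.67
[256.18573638 147.85737515]
```

View pics/g1.png

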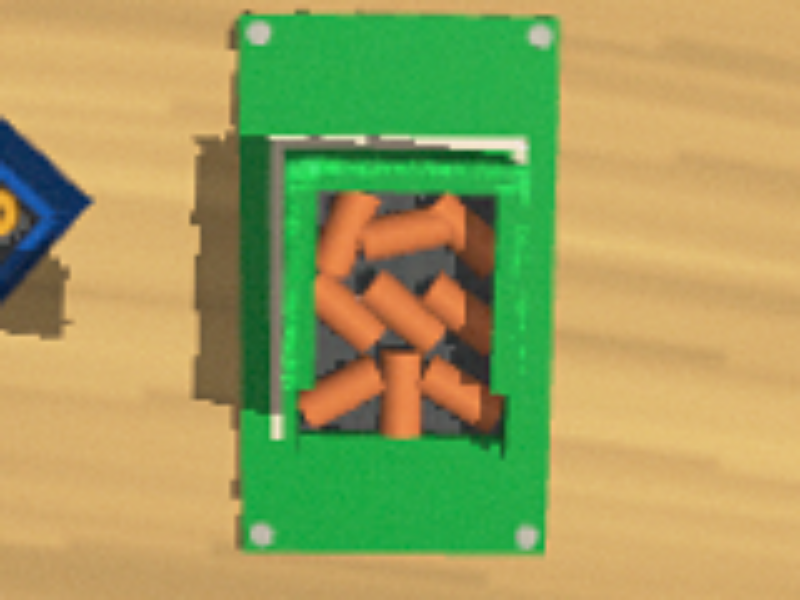

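```bash
cat >> h.py <<'E'
def rect(l,w,z,x,y,yaw):
    q=np.array([[.5,.5],[.5,-.5],[-.5,-.5],[-.5,.5]])*[l,w]; c,s=np.cos(yaw),np.sin(yaw)
    return np.c_[q@np.array([[c,s],[-s,c]])+[x,y],[z]*4]
def plate_fit(w,lo,hi,x0):
    """fit the whole plate (hull of colour pixels lo..hi in HSV within 40 px of it) to the plate silhouette"""
    hsv=cv2.cvtColor(w["pixels"],cv2.COLOR_RGB2HSV); m=cv2.inRange(hsv,lo,hi)
    c=hull(w,*x0,.15,.09,0,.004); roi=np.zeros_like(m); cv2.fillConvexPoly(roi,c.astype(np.int32),255)
    m=cv2.morphologyEx(m&roi,cv2.MORPH_OPEN,np.ones((2,2)))
    h=cv2.convexHull(cv2.findNonZero(m)); f=np.zeros_like(m); cv2.fillConvexPoly(f,h,1)
    return fit([(w,f.astype(float))],*P,x0)
def overlay(w,plate,binp,png,l,out,z0=.004):
    im=cv2.resize(w["pixels"][:,:,::-1],None,fx=5,fy=5,interpolation=cv2.INTER_CUBIC)
    for a,col in ((rect(.14,.08,.004,*plate),(255,255,255)),(rect(out,.054,.004,*plate),(255,0,255)),(rect(l,.054,z0+.045,*binp),(0,0,0)),(rect(l,.054,z0,*binp),(0,0,255))):
        cv2.polylines(im,[np.round((proj(w,a)+.5)*5).astype(np.int32)],True,col,1)
    c=((proj(w,[[plate[0],plate[1],.02]])[0]+.5)*5).astype(int); y=max(0,c[1]-300); x=max(0,c[0]-300)
    cv2.imwrite("pics/"+png,im[y:y+600,x:x+600])
E
python3 - <<'E'
from h import *
w=shot("wrist")
x,i=plate_fit(w,(45,80,60),(80,255,255),(.457,-.045,.12)); print(x,np.degrees(x[2]),i)
overlay(w,x,(.4563,-.0464,np.radians(7)),"g2.png",.068,.068)
E
```

```text
[ 0.45588487 -0.04585127  0.11995229] 6.872760058965373 0.9869580522781184
```

View pics/g2.png

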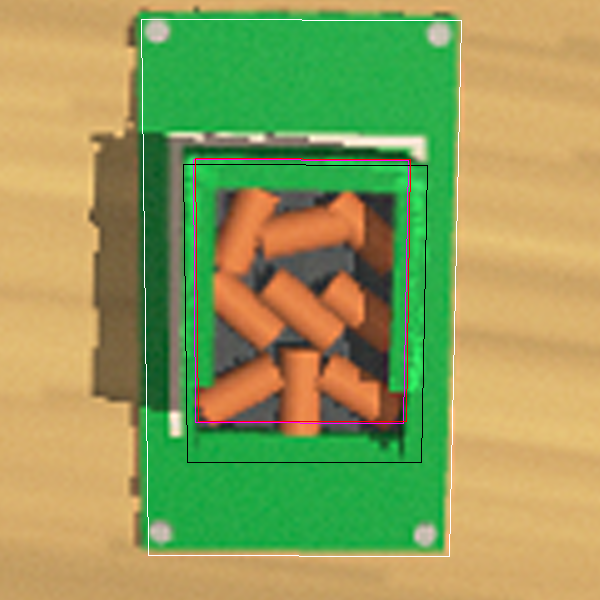

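carry_out(
  rows=[0.19,0.242,0.045,0,0,-7.5,0,0.19,0.242,0.045,0,0,-7.5,0,0.19,0.242,0.045,0,0,-7.5,0,0.19,0.242,0.045,0,0,-7.5,0,0.19,0.242,0.045,0,0,-7.5,0,0.19,0.242,0.045,0,0,-7.5,0,0.19,0.242,0.045,0,0,-7.5,0,0.19,0.242,0.045,0,0,-7.5,0,0.19,0.242,0.045,0,0,-7.5,0,0.19,0.242,0.045,0,0,-7.5,0,0.19,0.242,0.045,0,0,-7.5,0],
)

```text
time: 11.73
eef_pos: [0.6186, 0.1955, 0.2996]
orientation: [-0.001, -0.704, 0.71, 0.0]
force: [-0.9, -0.7, -0.9]
grip_width: 0.0857
```

Run:
```python
from h import *
look({"yellow_bin":((.092,.054,.045,.09),(.648,.198,0)),"red_bin":((.116,.054,0,.045),(.634,.198,0)),"red_plate":(P,(.466,.239,0)),"green_bin":((.068,.054,.004,.049),(.456,-.046,.12))})
w=shot("wrist"); overlay(w,(.648,.197,0),(.648,.197,0),"y1.png",.092,.092,.045)
```

```text
wrist yellow_bin [647.7 197.4] -1.1 0.944
wrist red_plate [466.4 239.9] -0.6 0.964
wrist green_bin [457.9 -48.1] 11.4 0.846
top yellow_bin [645.3 194.5] 2.7 0.458
top red_bin [601.  181.7] -48.4 0.324
top green_bin [457.6 -49.5] 6.2 0.896
side yellow_bin [647.7 195.9] 1.8 0.952
side red_bin [636.4 198.2] -7.2 0.486
side red_plate [466.8 240.3] 0.1 0.913
side green_bin [457.2 -47. ] 12.0 0.885
tcp [619.1 195.9 300.3] binyaw -0.480000000000004 tilt [0. 0.] w 0.0855 F [ 0.4 -0.2  0. ] t 12.48
```

View pics/y1.png

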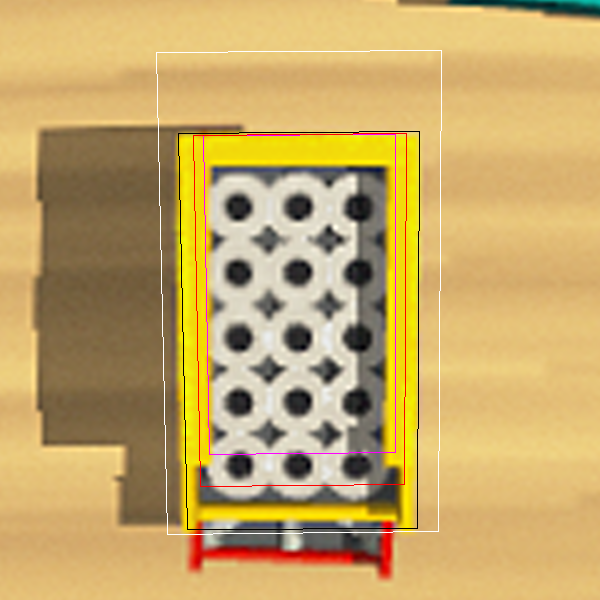

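carry_out(
  rows=[0.029,0.001,-0.03,0,0,-0.4,0,0.029,0.001,-0.07,0,0,-0.4,0,0.029,0.001,-0.11,0,0,-0.4,0,0.029,0.001,-0.15,0,0,-0.4,0,0.029,0.001,-0.19,0,0,-0.4,0,0.029,0.001,-0.215,0,0,-0.4,0,0.029,0.001,-0.226,0,0,-0.4,0,0.029,0.001,-0.226,0,0,-0.4,0,0.029,0.001,-0.226,0,0,-0.4,150,0.029,0.001,-0.226,0,0,-0.4,255,0.029,0.001,-0.226,0,0,-0.4,255,0.029,0.001,-0.226,0,0,-0.4,255,0.029,0.001,-0.226,0,0,-0.4,255,0.029,0.001,-0.226,0,0,-0.4,255,0.029,0.001,-0.226,0,0,-0.4,255],
)

```text
time: 13.78
eef_pos: [0.6507, 0.1974, 0.078]
orientation: [0.003, -0.702, 0.713, -0.002]
force: [0.0, -0.3, 7.4]
grip_width: 0.0529
```

carry_out(
  rows=[0,0,0.03,0,0,0,255,0,0,0.07,0,0,0,255,0,0,0.11,0,0,0,255,0,0,0.14,0,0,0,255,0,0,0.14,0,0,0,255,0,0,0.14,0,0,0,255,0,0,0.14,0,0,0,255],
)

```text
time: 14.37
eef_pos: [0.6469, 0.1966, 0.2128]
orientation: [-0.001, -0.702, 0.713, 0.001]
force: [-0.5, 1.4, -4.8]
grip_width: 0.053
```

```bash
cat >> h.py <<'E'
def held(w,l,off):
    """model rows of the far rim/bottom edge against the picture's central columns"""
    o=r.get_obs(); p=o["eef_pos"]; z=p[2]+off; from scipy.spatial.transform import Rotation as R
    a=o["orientation"]; M=R.from_quat([a[1],a[2],a[3],a[0]]).as_matrix(); ax=np.array([-M[1,0],M[0,0]])*-1 if M[0,0]>0 else np.array([-M[1,0],M[0,0]]); ax=np.array([-M[1,0],M[0,0]]); ax=ax*np.sign(ax[0])
    for d in np.arange(-8,9,2)/1000:
        q=p[:2]+ax*(l/2+d); uv=proj(w,[[*q,z+.045],[*q,z]]); print(int(d*1000),uv[:,1].round(1),end="; ")
    print(); c=int(round(uv[0,0])); col=w["pixels"][:,c-3:c+4].astype(int).mean(1); d=np.abs(np.diff(col,axis=0)).sum(1)
    print("edges",[(i+1,int(d[i])) for i in range(90,270) if d[i]>40])
E
python3 - <<'E'
from h import *
w=shot("wrist"); held(w,.092,-.030); look({"red_bin":((.116,.054,0,.045),(.634,.198,0))})
E
```

```text
-8 [199.  174.4]; -6 [194.2 170.8]; -4 [189.3 167.2]; -2 [184.4 163.6]; 0 [179.5 160. ]; 2 [174.5 156.3]; 4 [169.5 152.6]; 6 [164.4 148.9]; 8 [159.3 145.2]; 
edges [(132, 257), (133, 175), (134, 41), (136, 110), (143, 198), (144, 107), (149, 161), (150, 96), (153, 99), (154, 172), (155, 45), (163, 46), (165, 231), (184, 82), (185, 179), (201, 55), (202, 143), (207, 237), (208, 116), (209, 72), (210, 70), (218, 45), (219, 89), (220, 165), (221, 150), (222, 54), (227, 66), (229, 61), (230, 99), (231, 68), (238, 63), (239, 117), (240, 54), (249, 40), (250, 64), (251, 134), (267, 99), (268, 79)]
top red_bin [626.3 181.6] 26.6 0.323
side red_bin [636.6 198.5] -3.3 0.94
tcp [647.4 196.7 212.5] binyaw -0.8799999999999955 tilt [-0.15 -0.04] w 0.0529 F [ 0.6  1.1 -4.6] t 14.72
```

carry_out(
  rows=[-0.195,-0.5035,0,0,0,-4.8,255,-0.195,-0.5035,0,0,0,-4.8,255,-0.195,-0.5035,0,0,0,-4.8,255,-0.195,-0.5035,0,0,0,-4.8,255,-0.195,-0.5035,0,0,0,-4.8,255,-0.195,-0.5035,0,0,0,-4.8,255,-0.195,-0.5035,0,0,0,-4.8,255,-0.195,-0.5035,0,0,0,-4.8,255,-0.195,-0.5035,0,0,0,-4.8,255,-0.195,-0.5035,0,0,0,-4.8,255,-0.195,-0.5035,0,0,0,-4.8,255,-0.195,-0.5035,0,0,0,-4.8,255,-0.195,-0.5035,0,0,0,-4.8,255,-0.195,-0.5035,0,0,0,-4.8,255,-0.195,-0.5035,0,0,0,-4.8,255,-0.195,-0.5035,0,0,0,-4.8,255],
)

```text
time: 16.05
eef_pos: [0.4529, -0.3065, 0.214]
orientation: [0.0, -0.671, 0.742, 0.0]
force: [0.1, 1.0, -4.4]
grip_width: 0.0528
```

Run:
```python
from h import *
look({"yellow_plate":(P,(.45,-.307,-.1)),"blue_plate":(P,(.643,-.217,.08)),"green_bin":((.068,.054,.004,.049),(.456,-.046,.12))})
w=shot("wrist","y2.png")
```

```text
wrist blue_plate [ 644.2 -214.8] 3.9 0.983
wrist green_bin [456.8 -44.5] 6.3 0.934
top yellow_plate [ 450.  -308.1] -6.0 0.615
top blue_plate [ 643.2 -219. ] 3.9 0.952
top green_bin [457.1 -50.3] 6.1 0.92
side yellow_plate [ 448.1 -306.4] -6.6 0.933
side blue_plate [ 643.5 -214.6] 2.1 0.902
side green_bin [457.9 -45.3] 7.0 0.935
tcp [ 453.3 -306.4  214.3] binyaw -5.659999999999997 tilt [ 0. -0.] w 0.053 F [ 1.   0.5 -4. ] t 16.65
```

View pics/y2.png

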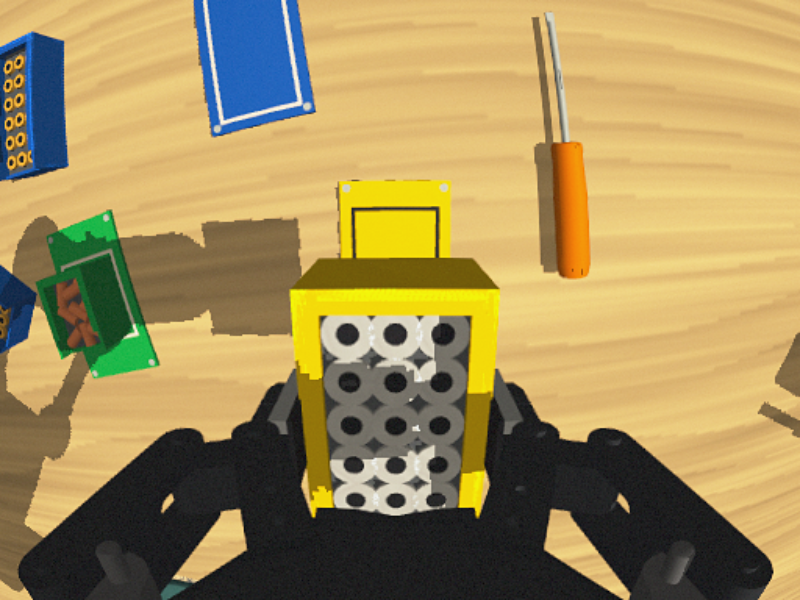

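Run:
```python
from h import *
w=shot("wrist")
im=w["pixels"].astype(int)
for row in (118,122,126): 
    y=(im[row,:,0]>150)&(im[row,:,2]<60); k=np.where(y)[0]; k=k[(k>200)&(k<300)]; print(row,k.min(),k.max()+1)
c=im[:,230:275].mean(1); print([ (i,c[i].astype(int).tolist()) for i in range(112,120)], [ (i,c[i].astype(int).tolist()) for i in range(128,140)])
for v in ((.4498,-.3065,-5.7),(.4498,-.3085,-5.7),(.4518,-.3065,-5.7),(.4498,-.3065,-4.7)):
    a=proj(w,rect(.14,.08,.004,v[0],v[1],np.radians(v[2])))+0.5; t=(120-a[0,1])/(a[3,1]-a[0,1]); b=proj(w,rect(.092,.054,.004,v[0],v[1],np.radians(v[2])))+.5
    print(v,a[:2].round(1).tolist(),"row122:",[np.interp(122.5,[a[0,1],a[3,1]],[a[0,0],a[3,0]]).round(1),np.interp(122.5,[a[1,1],a[2,1]],[a[1,0],a[2,0]]).round(1)],"outl",b[:2].round(1).tolist())
```

```text
118 217 288
122 217 288
126 217 288
[(112, [231, 197, 123]), (113, [232, 199, 125]), (114, [232, 198, 127]), (115, [223, 190, 56]), (116, [245, 224, 4]), (117, [243, 222, 9]), (118, [243, 222, 10]), (119, [243, 221, 10])] [(128, [243, 221, 10]), (129, [243, 221, 10]), (130, [245, 223, 10]), (131, [250, 223, 8]), (132, [145, 119, 31]), (133, [29, 33, 53]), (134, [130, 107, 36]), (135, [237, 202, 7]), (136, [246, 225, 10]), (137, [244, 221, 10]), (138, [243, 221, 10]), (139, [243, 221, 10])]
(0.4498, -0.3065, -5.7) [[218.7, 115.6], [289.8, 115.8]] row122: [np.float64(218.9), np.float64(289.6)] outl [[230.4, 136.5], [278.0, 136.6]]
(0.4498, -0.3085, -5.7) [[220.4, 115.4], [291.5, 115.6]] row122: [np.float64(220.6), np.float64(291.3)] outl [[232.1, 136.3], [279.8, 136.4]]
(0.4518, -0.3065, -5.7) [[218.5, 113.9], [289.6, 114.0]] row122: [np.float64(218.7), np.float64(289.4)] outl [[230.2, 134.8], [277.9, 134.8]]
(0.4498, -0.3065, -4.7) [[217.6, 116.3], [288.7, 115.1]] row122: [np.float64(217.9), np.float64(288.6)] outl [[229.7, 136.9], [277.3, 136.2]]
```

carry_out(
  rows=[-0.0008,0,-0.04,0,0,0,255,-0.0008,0,-0.08,0,0,0,255,-0.0008,0,-0.12,0,0,0,255,-0.0008,0,-0.155,0,0,0,255,-0.0008,0,-0.168,0,0,0,255,-0.0008,0,-0.174,0,0,0,255,-0.0008,0,-0.1775,0,0,0,255,-0.0008,0,-0.1775,0,0,0,255,-0.0008,0,-0.1775,0,0,0,255,-0.0008,0,-0.1775,0,0,0,0,-0.0008,0,-0.1775,0,0,0,0,-0.0008,0,-0.1775,0,0,0,0,-0.0008,0,-0.1775,0,0,0,0,-0.0008,0,-0.1775,0,0,0,0,-0.0008,0,-0.1775,0,0,0,0,-0.0008,0,-0.1775,0,0,0,0],
)

```text
time: 18.08
eef_pos: [0.4523, -0.3066, 0.0368]
orientation: [0.0, -0.671, 0.741, -0.0]
force: [-0.7, 0.4, 0.3]
grip_width: 0.0853
```

carry_out(
  rows=[0,0,0.04,0,0,0,0,0,0,0.08,0,0,0,0,0,0,0.12,0,0,0,0,0,0,0.16,0,0,0,0,0,0,0.2,0,0,0,0,-0.03,0,0.22,0,0,0,0,-0.03,0,0.22,0,0,0,0,-0.03,0,0.22,0,0,0,0],
)

```text
time: 18.75
eef_pos: [0.4225, -0.3072, 0.2588]
orientation: [0.0, -0.671, 0.742, -0.002]
force: [0.5, 0.4, -0.7]
grip_width: 0.0858
```

Run:
```python
from h import *
look({"yellow_bin":((.092,.054,.004,.049),(.45,-.306,-.1))})
w=shot("wrist"); overlay(w,(.4499,-.306,np.radians(-5.7)),(.4499,-.306,np.radians(-5.7)),"y3.png",.092,.092)
```

```text
wrist yellow_bin [ 451.1 -306.6] -6.0 0.959
top yellow_bin [ 449.8 -310.9] -8.2 0.732
side yellow_bin [ 451.1 -306. ] -6.4 0.943
tcp [ 422.  -306.   254.7] binyaw -5.670000000000002 tilt [-0.16  0.14] w 0.0855 F [-0.3  0.2 -0.3] t 19.05
```

View pics/y3.png

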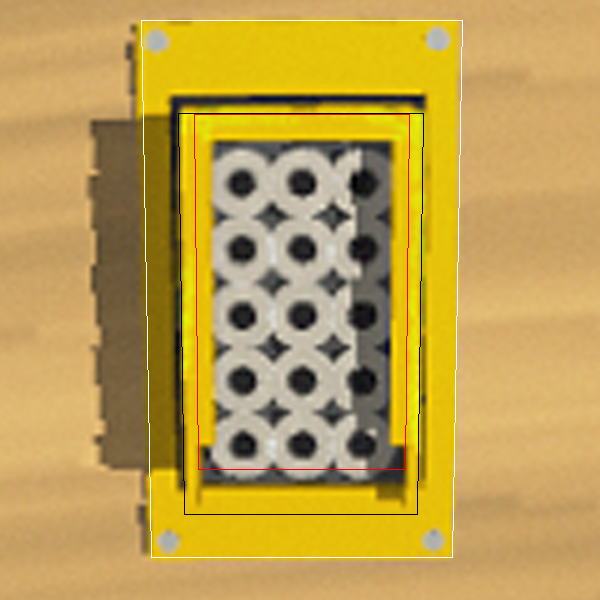

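carry_out(
  rows=[0.19,0.503,0,0,0,4.7,0,0.19,0.503,0,0,0,4.7,0,0.19,0.503,0,0,0,4.7,0,0.19,0.503,0,0,0,4.7,0,0.19,0.503,0,0,0,4.7,0,0.19,0.503,0,0,0,4.7,0,0.19,0.503,0,0,0,4.7,0,0.19,0.503,0,0,0,4.7,0,0.19,0.503,0,0,0,4.7,0,0.19,0.503,0,0,0,4.7,0,0.19,0.503,0,0,0,4.7,0,0.19,0.503,0,0,0,4.7,0,0.19,0.503,0,0,0,4.7,0,0.19,0.503,0,0,0,4.7,0,0.19,0.503,0,0,0,4.7,0,0.19,0.503,0,0,0,4.7,0],
)

```text
time: 20.43
eef_pos: [0.6118, 0.1964, 0.2555]
orientation: [-0.001, -0.701, 0.713, 0.0]
force: [-0.1, -0.3, -0.2]
grip_width: 0.0853
```

Run:
```python
from h import *
look({"red_bin":((.116,.054,0,.045),(.634,.198,0)),"red_plate":(P,(.466,.239,0))})
```

```text
wrist red_bin [636.5 197.7] -2.5 0.959
wrist red_plate [465.4 241.1] 0.4 0.969
top red_bin [634.3 193. ] -1.7 0.564
side red_bin [636.9 197.4] -3.9 0.932
side red_plate [467.3 240. ] 1.0 0.933
tcp [612.3 195.7 257.1] binyaw -1.0400000000000063 tilt [0.03 0.01] w 0.0854 F [ 0.6 -0.2 -0.1] t 20.88
```

carry_out(
  rows=[0.0245,0.0015,-0.03,0,0,-1.3,0,0.0245,0.0015,-0.07,0,0,-1.3,0,0.0245,0.0015,-0.11,0,0,-1.3,0,0.0245,0.0015,-0.15,0,0,-1.3,0,0.0245,0.0015,-0.19,0,0,-1.3,0,0.0245,0.0015,-0.217,0,0,-1.3,0,0.0245,0.0015,-0.227,0,0,-1.3,0,0.0245,0.0015,-0.227,0,0,-1.3,0,0.0245,0.0015,-0.227,0,0,-1.3,150,0.0245,0.0015,-0.227,0,0,-1.3,255,0.0245,0.0015,-0.227,0,0,-1.3,255,0.0245,0.0015,-0.227,0,0,-1.3,255,0.0245,0.0015,-0.227,0,0,-1.3,255,0.0245,0.0015,-0.227,0,0,-1.3,255,0.0245,0.0015,-0.227,0,0,-1.3,255],
)

```text
time: 22.13
eef_pos: [0.6397, 0.1985, 0.0335]
orientation: [0.003, -0.693, 0.721, -0.002]
force: [0.7, -0.5, 8.3]
grip_width: 0.0531
```

carry_out(
  rows=[0,0,0.03,0,0,0,255,0,0,0.07,0,0,0,255,0,0,0.11,0,0,0,255,0,0,0.15,0,0,0,255,0,0,0.17,0,0,0,255,0,0,0.17,0,0,0,255,0,0,0.17,0,0,0,255],
)

```text
time: 22.72
eef_pos: [0.6375, 0.1982, 0.2016]
orientation: [0.002, -0.693, 0.721, -0.001]
force: [-1.0, -0.4, -4.0]
grip_width: 0.0526
```

Run:
```python
from h import *
w=shot("wrist"); held(w,.116,-.033); look({"red_plate":(P,(.466,.239,0))})
```

```text
-8 [169.2 153.4]; -6 [164.3 149.8]; -4 [159.5 146.2]; -2 [154.5 142.6]; 0 [149.6 139. ]; 2 [144.6 135.4]; 4 [139.6 131.8]; 6 [134.6 128.1]; 8 [129.6 124.5]; 
edges [(144, 221), (145, 252), (156, 100), (157, 63), (174, 168), (175, 130), (183, 117), (184, 74), (185, 44), (194, 72), (195, 134), (196, 79), (230, 157), (231, 144), (245, 42)]
side red_plate [467.5 238.9] 0.2 0.913
tcp [635.6 197.5 197.1] binyaw -2.2900000000000063 tilt [-0.23 -0.06] w 0.0526 F [-0.3 -1.  -3.7] t 23.07
```

carry_out(
  rows=[-0.167,0.0423,0,0,0,2.5,255,-0.167,0.0423,0,0,0,2.5,255,-0.167,0.0423,0,0,0,2.5,255,-0.167,0.0423,0,0,0,2.5,255,-0.167,0.0423,0,0,0,2.5,255,-0.167,0.0423,0,0,0,2.5,255,-0.167,0.0423,0,0,0,2.5,255,-0.167,0.0423,0,0,0,2.5,255],
)

```text
time: 23.73
eef_pos: [0.4711, 0.2403, 0.2001]
orientation: [-0.001, 0.708, -0.706, 0.0]
force: [-0.2, -0.5, -3.4]
grip_width: 0.0529
```

Run:
```python
from h import *
look({"red_plate":(P,(.466,.239,0))})
w=shot("wrist"); im=w["pixels"].astype(int)
red=(im[:,:,0]>1.8*im[:,:,1])&(im[:,:,0]>1.8*im[:,:,2])&(im[:,:,0]>60)
for row in range(104,168,4):
    k=np.where(red[row,180:340])[0]+180; print(row,(k.min(),k.max()+1) if len(k) else None,end=" ")
print(); c=im[:,235:270].mean(1); print([ (i,c[i].astype(int).tolist()) for i in range(104,130)])
v=(.466,.2398,np.radians(.2))
print(proj(w,rect(.14,.08,.004,*v)).round(1)[:2].tolist(),proj(w,rect(.116,.054,.1675+.045,.4658,.2398,v[2])).round(1)[:2].tolist())
```

```text
top red_plate [466.4 225.8] 0.5 0.5
side red_plate [467.  239.5] -0.3 0.945
tcp [470.6 239.9 199.7] binyaw 0.1599999999999966 tilt [-0.01 -0.01] w 0.0528 F [-0.1  0.6 -3.4] t 24.03
104 None 108 None 112 None 116 (np.int64(227), np.int64(277)) 120 (np.int64(216), np.int64(291)) 124 (np.int64(216), np.int64(291)) 128 (np.int64(216), np.int64(290)) 132 (np.int64(216), np.int64(290)) 136 (np.int64(216), np.int64(290)) 140 (np.int64(217), np.int64(290)) 144 (np.int64(216), np.int64(290)) 148 (np.int64(198), np.int64(308)) 152 (np.int64(192), np.int64(314)) 156 (np.int64(186), np.int64(320)) 160 (np.int64(185), np.int64(322)) 164 (np.int64(185), np.int64(321)) 
[(104, [241, 215, 136]), (105, [239, 212, 133]), (106, [238, 211, 132]), (107, [238, 211, 132]), (108, [238, 212, 133]), (109, [239, 213, 132]), (110, [240, 215, 135]), (111, [242, 217, 138]), (112, [243, 220, 139]), (113, [243, 223, 143]), (114, [244, 226, 145]), (115, [243, 225, 140]), (116, [221, 68, 46]), (117, [243, 27, 8]), (118, [242, 32, 12]), (119, [242, 32, 11]), (120, [242, 29, 10]), (121, [241, 19, 2]), (122, [245, 149, 125]), (123, [247, 252, 237]), (124, [247, 254, 247]), (125, [246, 207, 175]), (126, [242, 56, 43]), (127, [241, 24, 7]), (128, [242, 29, 12]), (129, [241, 29, 11])]
[[216.3, 116.6], [290.6, 116.6]] [[186.8, 159.7], [323.7, 159.7]]
```

carry_out(
  rows=[-0.0004,-0.0004,-0.04,0,0,0,255,-0.0004,-0.0004,-0.08,0,0,0,255,-0.0004,-0.0004,-0.12,0,0,0,255,-0.0004,-0.0004,-0.145,0,0,0,255,-0.0004,-0.0004,-0.155,0,0,0,255,-0.0004,-0.0004,-0.159,0,0,0,255,-0.0004,-0.0004,-0.162,0,0,0,255,-0.0004,-0.0004,-0.162,0,0,0,255,-0.0004,-0.0004,-0.162,0,0,0,255,-0.0004,-0.0004,-0.162,0,0,0,0,-0.0004,-0.0004,-0.162,0,0,0,0,-0.0004,-0.0004,-0.162,0,0,0,0,-0.0004,-0.0004,-0.162,0,0,0,0,-0.0004,-0.0004,-0.162,0,0,0,0,-0.0004,-0.0004,-0.162,0,0,0,0,-0.0004,-0.0004,-0.162,0,0,0,0],
)

```text
time: 25.42
eef_pos: [0.4695, 0.2398, 0.0379]
orientation: [-0.0, 0.708, -0.706, 0.0]
force: [-0.0, -0.5, 0.5]
grip_width: 0.0854
```

carry_out(
  rows=[0,0,0.04,0,0,0,0,0,0,0.08,0,0,0,0,0,0,0.12,0,0,0,0,0,0,0.16,0,0,0,0,0,0,0.2,0,0,0,0,-0.03,0,0.22,0,0,0,0,-0.03,0,0.22,0,0,0,0,-0.03,0,0.22,0,0,0,0],
)

```text
time: 26.08
eef_pos: [0.4397, 0.2402, 0.2597]
orientation: [-0.002, 0.709, -0.705, 0.001]
force: [-0.5, 0.4, -0.4]
grip_width: 0.0855
```

Run:
```python
from h import *
look({"red_bin":((.116,.054,.004,.049),(.466,.24,0)),"red_plate":(P,(.466,.24,0))})
w=shot("wrist"); overlay(w,(.4665,.2399,np.radians(.2)),(.4665,.2399,np.radians(.2)),"r3.png",.116,.116)
```

```text
wrist red_bin [467.9 241.5] 0.0 0.953
wrist red_plate [466.4 240.5] 0.1 0.275
top red_bin [468.6 236.8] 0.5 0.629
side red_bin [469.1 241.5] -0.5 0.924
side red_plate [467.3 241.3] -0.2 0.243
tcp [439.3 239.5 256.6] binyaw 0.20000000000000284 tilt [-0.11 -0.05] w 0.085 F [-0.6  0.6  0.2] t 26.53
```

View pics/r3.png

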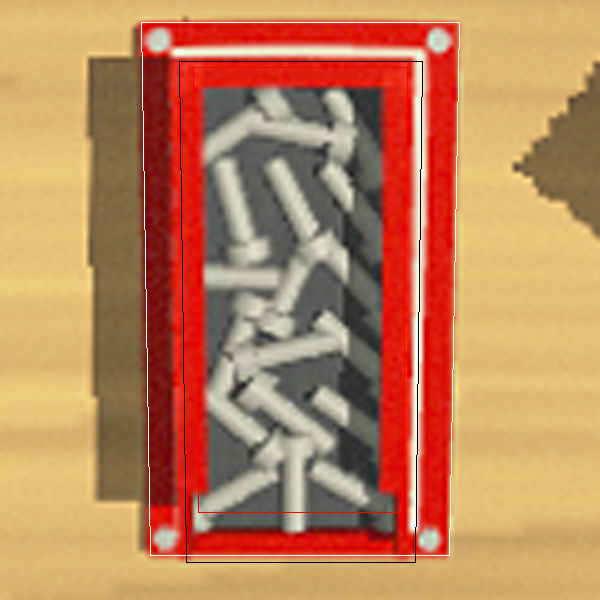

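carry_out(
  rows=[0.173,-0.25,0,0,0,-2.3,0,0.173,-0.25,0,0,0,-2.3,0,0.173,-0.25,0,0,0,-2.3,0,0.173,-0.25,0,0,0,-2.3,0,0.173,-0.25,0,0,0,-2.3,0,0.173,-0.25,0,0,0,-2.3,0,0.173,-0.25,0,0,0,-2.3,0,0.173,-0.25,0,0,0,-2.3,0,0.173,-0.25,0,0,0,-2.3,0,0.173,-0.25,0,0,0,-2.3,0,0.173,-0.25,0,0,0,-2.3,0],
)

```text
time: 27.5
eef_pos: [0.6117, -0.0093, 0.2574]
orientation: [-0.0, -0.694, 0.72, 0.001]
force: [-0.1, -1.1, -0.2]
grip_width: 0.0853
```

Run:
```python
from h import *
look({"blue_bin":((.116,.054,0,.045),(.637,-.01,-.04)),"blue_plate":(P,(.643,-.217,.08))})
```

```text
wrist blue_bin [637.   -9.8] -2.4 0.944
wrist blue_plate [ 642.9 -216.8] 4.2 0.974
top blue_plate [ 642.5 -219.7] 3.8 0.948
side blue_bin [636.7 -11.3] -6.7 0.878
side blue_plate [ 644.1 -215.1] 2.9 0.925
tcp [612.3  -9.7 258. ] binyaw -2.0400000000000063 tilt [0.02 0.  ] w 0.0856 F [ 0.5 -0.4 -0.3] t 27.95
```

Grip at (0.6367, -0.0103), yaw -2.2; TCP z 0.0295.

carry_out(
  rows=[0.0245,-0.0002,-0.03,0,0,-0.2,0,0.0245,-0.0002,-0.07,0,0,-0.2,0,0.0245,-0.0002,-0.11,0,0,-0.2,0,0.0245,-0.0002,-0.15,0,0,-0.2,0,0.0245,-0.0002,-0.19,0,0,-0.2,0,0.0245,-0.0002,-0.218,0,0,-0.2,0,0.0245,-0.0002,-0.228,0,0,-0.2,0,0.0245,-0.0002,-0.228,0,0,-0.2,0,0.0245,-0.0002,-0.228,0,0,-0.2,150,0.0245,-0.0002,-0.228,0,0,-0.2,255,0.0245,-0.0002,-0.228,0,0,-0.2,255,0.0245,-0.0002,-0.228,0,0,-0.2,255,0.0245,-0.0002,-0.228,0,0,-0.2,255,0.0245,-0.0002,-0.228,0,0,-0.2,255,0.0245,-0.0002,-0.228,0,0,-0.2,255],
)

```text
time: 29.2
eef_pos: [0.6398, -0.0106, 0.0333]
orientation: [0.002, -0.693, 0.721, -0.002]
force: [0.3, 0.3, 6.5]
grip_width: 0.0536
```

carry_out(
  rows=[0,0,0.03,0,0,0,255,0,0,0.07,0,0,0,255,0,0,0.11,0,0,0,255,0,0,0.15,0,0,0,255,0,0,0.17,0,0,0,255,0,0,0.17,0,0,0,255,0,0,0.17,0,0,0,255],
)

```text
time: 29.78
eef_pos: [0.6376, -0.0104, 0.2014]
orientation: [0.001, -0.693, 0.721, -0.001]
force: [-0.5, -0.5, -4.6]
grip_width: 0.0529
```

Run:
```python
from h import *
w=shot("wrist"); held(w,.116,-.0335); look({"blue_plate":(P,(.643,-.217,.08))})
```

```text
-8 [169.2 153.4]; -6 [164.3 149.8]; -4 [159.4 146.2]; -2 [154.5 142.6]; 0 [149.6 139. ]; 2 [144.7 135.4]; 4 [139.7 131.8]; 6 [134.7 128.2]; 8 [129.7 124.5]; 
edges [(142, 139), (143, 281), (144, 56), (154, 202), (155, 66), (172, 132), (173, 55), (174, 58), (175, 61), (176, 152), (177, 71), (183, 196), (184, 64), (193, 45), (194, 55), (195, 140), (196, 106), (201, 59), (202, 181), (203, 43), (210, 69), (213, 112), (214, 130), (220, 209), (221, 67), (222, 51), (231, 45), (237, 73), (238, 73), (243, 55), (244, 44), (248, 45), (253, 50), (254, 102), (264, 97), (265, 55), (269, 86), (270, 70)]
wrist blue_plate [ 643.4 -216.8] 3.6 0.969
top blue_plate [ 642.6 -220. ] 4.3 0.928
side blue_plate [ 644.9 -212.4] 3.9 0.599
tcp [635.7 -10.4 197.3] binyaw -2.2900000000000063 tilt [-0.23  0.01] w 0.0532 F [ 0.5 -0.3 -3.5] t 30.13
```

carry_out(
  rows=[0.0086,-0.2054,0,0,0,6.1,255,0.0086,-0.2054,0,0,0,6.1,255,0.0086,-0.2054,0,0,0,6.1,255,0.0086,-0.2054,0,0,0,6.1,255,0.0086,-0.2054,0,0,0,6.1,255,0.0086,-0.2054,0,0,0,6.1,255,0.0086,-0.2054,0,0,0,6.1,255,0.0086,-0.2054,0,0,0,6.1,255,0.0086,-0.2054,0,0,0,6.1,255],
)

```text
time: 30.88
eef_pos: [0.6452, -0.2147, 0.1989]
orientation: [0.0, 0.73, -0.683, -0.001]
force: [0.3, -0.8, -3.7]
grip_width: 0.0529
```

Run:
```python
from h import *
look({})
w=shot("wrist"); im=w["pixels"].astype(int)
b=(im[:,:,2]>1.5*im[:,:,0])&(im[:,:,2]>45)
for row in range(108,168,4):
    k=np.where(b[row,180:340])[0]+180; print(row,(int(k.min()),int(k.max())+1) if len(k) else None,end=" ")
print(); c=im[:,235:270].mean(1); print([ (i,c[i].astype(int).tolist()) for i in range(106,122)])
print("held edges",[i for i in range(130,170) if np.abs(c[i]-c[i-1]).sum()>40])
v=(.6435,-.2158,np.radians(3.9))
print(proj(w,rect(.14,.08,.004,*v)).round(1).tolist(),proj(w,rect(.116,.054,.166+.045,*v)).round(1)[:2].tolist())
```

```text
tcp [ 645.6 -214.3  199.6] binyaw 3.9200000000000017 tilt [-0.02  0.02] w 0.053 F [ 0.1  0.3 -3.5] t 31.03
108 None 112 None 116 (217, 292) 120 (217, 292) 124 (218, 291) 128 (217, 291) 132 (218, 291) 136 (218, 291) 140 (218, 291) 144 (202, 304) 148 (195, 310) 152 (190, 316) 156 (184, 320) 160 (184, 320) 164 (184, 320) 
[(106, [242, 218, 138]), (107, [241, 216, 136]), (108, [240, 214, 134]), (109, [240, 213, 134]), (110, [240, 214, 134]), (111, [240, 214, 134]), (112, [242, 216, 135]), (113, [248, 220, 134]), (114, [184, 164, 151]), (115, [29, 112, 221]), (116, [41, 117, 217]), (117, [43, 118, 216]), (118, [42, 117, 216]), (119, [37, 114, 215]), (120, [83, 138, 218]), (121, [252, 243, 232])]
held edges [142, 143, 154, 155]
[[217.6, 114.3], [291.9, 114.5], [288.1, 235.0], [220.8, 235.0]] [[190.4, 152.7], [326.2, 153.0]]
```

carry_out(
  rows=[0,-0.001,-0.05,0,0,0,255,0,-0.001,-0.1,0,0,0,255,0,-0.001,-0.1,0,0,0,255,0,-0.001,-0.1,0,0,0,255],
)

```text
time: 31.42
eef_pos: [0.6408, -0.2141, 0.0929]
orientation: [0.002, 0.731, -0.683, -0.006]
force: [-2.2, 0.6, -4.5]
grip_width: 0.0527
```

Run:
```python
from h import *
look({})
w=shot("wrist"); im=w["pixels"].astype(int)
b=(im[:,:,2]>1.5*im[:,:,0])&(im[:,:,2]>45)
for row in range(60,168,6):
    k=np.where(b[row,150:360])[0]+150; print(row,(int(k.min()),int(k.max())+1) if len(k) else None,end=" ")
v=(.6435,-.2158,np.radians(3.9))
print(proj(w,rect(.14,.08,.004,*v)).round(1).tolist(),proj(w,rect(.116,.054,.066+.045,*v)).round(1)[:2].tolist())
```

```text
tcp [ 646.9 -216.7  101.5] binyaw 3.8599999999999994 tilt [ 0.14 -0.05] w 0.0532 F [ 1.1 -0.5 -2.7] t 31.57
60 None 66 None 72 None 78 None 84 None 90 None 96 None 102 None 108 None 114 None 120 (198, 305) 126 (199, 304) 132 (199, 304) 138 (199, 305) 144 (199, 305) 150 (193, 313) 156 (184, 320) 162 (184, 320) [[199.0, 118.5], [305.1, 118.5], [297.0, 280.8], [207.4, 280.9]] [[185.3, 154.9], [318.8, 154.8]]
```

carry_out(
  rows=[0,0.0003,-0.03,0,0,0,255,0,0.0003,-0.05,0,0,0,255,0,0.0003,-0.057,0,0,0,255,0,0.0003,-0.06,0,0,0,255,0,0.0003,-0.062,0,0,0,255,0,0.0003,-0.062,0,0,0,255,0,0.0003,-0.062,0,0,0,255,0,0.0003,-0.062,0,0,0,0,0,0.0003,-0.062,0,0,0,0,0,0.0003,-0.062,0,0,0,0,0,0.0003,-0.062,0,0,0,0,0,0.0003,-0.062,0,0,0,0,0,0.0003,-0.062,0,0,0,0,0,0.0003,-0.062,0,0,0,0],
)

```text
time: 32.78
eef_pos: [0.6455, -0.2165, 0.0379]
orientation: [-0.0, 0.73, -0.683, 0.0]
force: [1.0, 0.5, 0.6]
grip_width: 0.0854
```

carry_out(
  rows=[0,0,0.04,0,0,0,0,0,0,0.08,0,0,0,0,0,0,0.12,0,0,0,0,0,0,0.16,0,0,0,0,0,0,0.2,0,0,0,0,-0.03,0,0.22,0,0,0,0,-0.03,0,0.22,0,0,0,0,-0.03,0,0.22,0,0,0,0],
)

```text
time: 33.45
eef_pos: [0.6158, -0.217, 0.2604]
orientation: [-0.001, 0.73, -0.683, 0.002]
force: [0.4, -0.3, -0.3]
grip_width: 0.0855
```

Run:
```python
from h import *
look({"blue_bin":((.116,.054,.004,.049),(.6435,-.2158,.07)),"red_bin":((.116,.054,.004,.049),(.466,.24,0)),"yellow_bin":((.092,.054,.004,.049),(.45,-.306,-.1)),"green_bin":((.068,.054,.004,.049),(.456,-.046,.12))})
w=shot("wrist"); v=(.6435,-.2155,np.radians(3.9)); overlay(w,v,v,"b3.png",.116,.116)
```

```text
wrist blue_bin [ 644.1 -216.3] 4.2 0.96
wrist red_bin [466.7 245.5] 0.1 0.94
wrist yellow_bin [ 449.8 -307.1] -4.4 0.903
wrist green_bin [473.4 -31.4] -35.0 0.45
top blue_bin [ 643.1 -219.8] 2.7 0.469
top red_bin [464.5 236.8] 0.3 0.946
top green_bin [456.5 -49.4] 5.2 0.912
side blue_bin [ 645.8 -216.1] 2.9 0.922
side red_bin [468.4 241.7] 1.0 0.929
side yellow_bin [ 451.9 -307.3] -1.9 0.917
side green_bin [457.6 -44.6] 5.8 0.928
tcp [ 615.6 -216.5  257.8] binyaw 3.819999999999993 tilt [0. 0.] w 0.0854 F [-0.1  0.1 -0.6] t 34.2
```

View pics/b3.png

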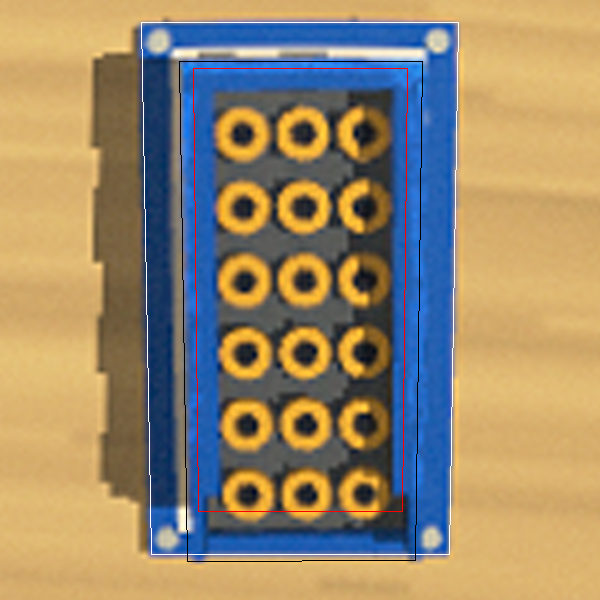

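carry_out(
  rows=[-0.1461,0.4563,0,0,0,-3.7,0,-0.1461,0.4563,0,0,0,-3.7,0,-0.1461,0.4563,0,0,0,-3.7,0,-0.1461,0.4563,0,0,0,-3.7,0,-0.1461,0.4563,0,0,0,-3.7,0,-0.1461,0.4563,0,0,0,-3.7,0,-0.1461,0.4563,0,0,0,-3.7,0,-0.1461,0.4563,0,0,0,-3.7,0,-0.1461,0.4563,0,0,0,-3.7,0,-0.1461,0.4563,0,0,0,-3.7,0,-0.1461,0.4563,0,0,0,-3.7,0,-0.1461,0.4563,0,0,0,-3.7,0,-0.1461,0.4563,0,0,0,-3.7,0,-0.1461,0.4563,0,0,0,-3.7,0,-0.1461,0.4563,0,0,0,-3.7,0],
)

```text
time: 35.5
eef_pos: [0.4695, 0.2393, 0.2579]
orientation: [0.0, 0.708, -0.706, 0.0]
force: [-0.4, 0.6, 0.5]
grip_width: 0.0855
```

Run:
```python
from h import *
look({"red_bin":((.116,.054,.004,.049),(.466,.24,0))})
w=shot("wrist"); v=(.4665,.2399,np.radians(.2)); overlay(w,v,v,"r4.png",.116,.116)
```

```text
wrist red_bin [469.  241.7] 0.3 0.957
top red_bin [468.  236.9] -0.2 0.719
side red_bin [469.3 240.1] 0.0 0.929
tcp [469.8 238.8 257.8] binyaw 0.010000000000005116 tilt [-0.   -0.01] w 0.085 F [-0.2  1.  -0.2] t 35.8
```

View pics/r4.png

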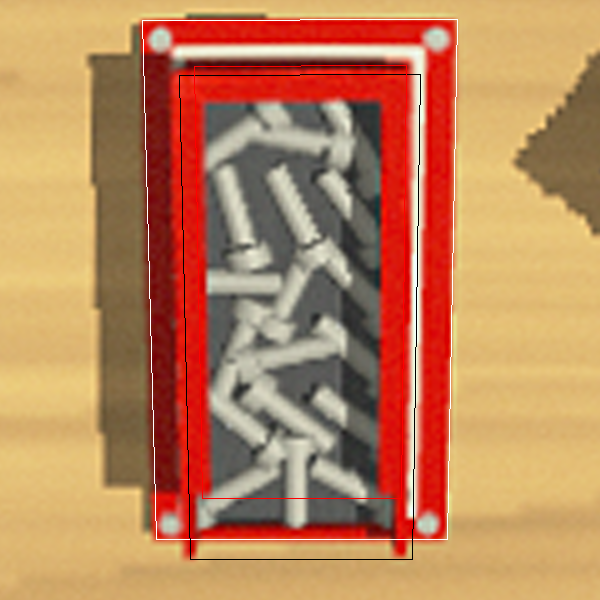

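carry_out(
  rows=[0,0,-0.04,0,0,0,0,0,0,-0.08,0,0,0,0,0,0,-0.12,0,0,0,0,0,0,-0.16,0,0,0,0,0,0,-0.2,0,0,0,0,0,0,-0.217,0,0,0,0,0,0,-0.222,0,0,0,0,0,0,-0.222,0,0,0,0,0,0,-0.222,0,0,0,150,0,0,-0.222,0,0,0,255,0,0,-0.222,0,0,0,255,0,0,-0.222,0,0,0,255,0,0,-0.222,0,0,0,255,0,0,-0.222,0,0,0,255,0,0,-0.222,0,0,0,255],
)

```text
time: 37.1
eef_pos: [0.4717, 0.2408, 0.0385]
orientation: [-0.002, 0.708, -0.706, 0.001]
force: [0.3, 0.4, 7.1]
grip_width: 0.0528
```

carry_out(
  rows=[0,0,0.012,0,0,0,255,-0.0006,-0.0016,0.018,0,0,0,255,-0.0006,-0.0016,0.018,0,0,0,255,-0.0006,-0.0016,0.012,0,0,0,255,-0.0006,-0.0016,0.008,0,0,0,255,-0.0006,-0.0016,0.005,0,0,0,255,-0.0006,-0.0016,0.004,0,0,0,255,-0.0006,-0.0016,0.004,0,0,0,255,-0.0006,-0.0016,0.004,0,0,0,255,-0.0006,-0.0016,0.004,0,0,0,0,-0.0006,-0.0016,0.004,0,0,0,0,-0.0006,-0.0016,0.004,0,0,0,0,-0.0006,-0.0016,0.004,0,0,0,0,-0.0006,-0.0016,0.004,0,0,0,0,-0.0006,-0.0016,0.004,0,0,0,0,-0.0006,-0.0016,0.004,0,0,0,0],
)

```text
time: 38.43
eef_pos: [0.4689, 0.2382, 0.0399]
orientation: [-0.0, 0.708, -0.706, 0.0]
force: [-0.3, 0.1, 0.1]
grip_width: 0.0852
```

carry_out(
  rows=[0,0,0.04,0,0,0,0,0,0,0.08,0,0,0,0,0,0,0.12,0,0,0,0,0,0,0.16,0,0,0,0,0,0,0.2,0,0,0,0,0,0,0.22,0,0,0,0,0,0,0.22,0,0,0,0,0,0,0.22,0,0,0,0],
)

```text
time: 39.1
eef_pos: [0.4698, 0.2386, 0.2618]
orientation: [-0.002, 0.708, -0.706, 0.001]
force: [-1.3, 0.2, -0.7]
grip_width: 0.0851
```

Run:
```python
from h import *
look({"red_bin":((.116,.054,.004,.049),(.466,.24,0))})
w=shot("wrist"); v=(.4665,.2399,np.radians(.2)); overlay(w,v,v,"r5.png",.116,.116)
a=cv2.imread("pics/r5.png"); t=shot("top")["pixels"][:,:,::-1][150:290,120:400]; t=cv2.resize(t,(800,400))
cv2.imwrite("pics/r5b.png",cv2.resize(np.vstack([cv2.resize(a[:600,:600],(600,600)),cv2.resize(t,(600,300))]),(400,600)) if 0 else np.hstack([cv2.resize(a,(400,400)),cv2.resize(t,(400,400))]))
```

```text
wrist red_bin [464.8 238.9] 0.1 0.953
top red_bin [464.1 234.8] 0.2 0.647
side red_bin [466.5 239.9] 0.6 0.939
tcp [467.8 237.7 257.6] binyaw 0.12000000000000455 tilt [-0.2  -0.09] w 0.0852 F [-0.6 -0.1 -0.7] t 39.4
```

View pics/r5b.png

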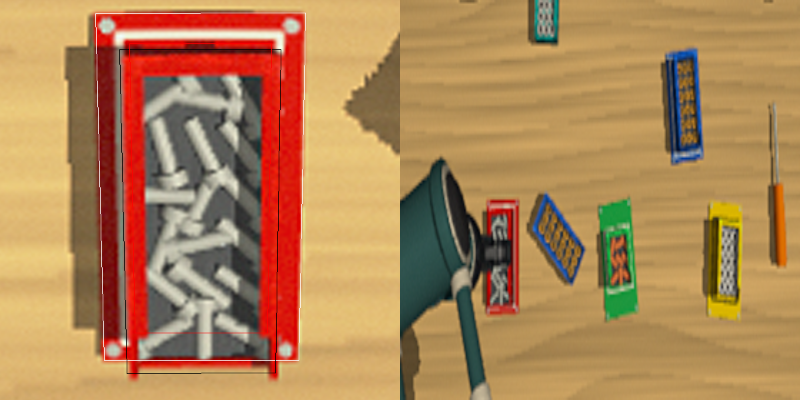

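carry_out(
  rows=[0,0,-0.04,0,0,0,0,0,0,-0.08,0,0,0,0,0,0,-0.12,0,0,0,0,0,0,-0.16,0,0,0,0,0,0,-0.2,0,0,0,0,0,0,-0.217,0,0,0,0,0,0,-0.222,0,0,0,0,0,0,-0.222,0,0,0,0,0,0,-0.222,0,0,0,150,0,0,-0.222,0,0,0,255,0,0,-0.222,0,0,0,255,0,0,-0.222,0,0,0,255,0,0,-0.222,0,0,0,255,0,0,-0.222,0,0,0,255,0,0,-0.222,0,0,0,255],
)

```text
time: 40.75
eef_pos: [0.4711, 0.2392, 0.0404]
orientation: [-0.002, 0.708, -0.706, 0.001]
force: [0.4, 1.2, 6.8]
grip_width: 0.0529
```

carry_out(
  rows=[0,0,0.012,0,0,0,255,0.004,0,0.018,0,0,0,255,0.004,0,0.018,0,0,0,255,0.004,0,0.012,0,0,0,255,0.004,0,0.008,0,0,0,255,0.004,0,0.005,0,0,0,255,0.004,0,0.004,0,0,0,255,0.004,0,0.004,0,0,0,255,0.004,0,0.004,0,0,0,255,0.004,0,0.004,0,0,0,0,0.004,0,0.004,0,0,0,0,0.004,0,0.004,0,0,0,0,0.004,0,0.004,0,0,0,0,0.004,0,0.004,0,0,0,0,0.004,0,0.004,0,0,0,0,0.004,0,0.004,0,0,0,0],
)

```text
time: 42.08
eef_pos: [0.4729, 0.2382, 0.0419]
orientation: [-0.0, 0.708, -0.706, 0.0]
force: [0.7, -0.8, -0.4]
grip_width: 0.0857
```

carry_out(
  rows=[0,0,0.04,0,0,0,0,0,0,0.08,0,0,0,0,0,0,0.12,0,0,0,0,0,0,0.16,0,0,0,0,0,0,0.2,0,0,0,0,0,0,0.22,0,0,0,0,0,0,0.22,0,0,0,0,0,0,0.22,0,0,0,0],
)

```text
time: 42.75
eef_pos: [0.4738, 0.2386, 0.2638]
orientation: [-0.002, 0.708, -0.706, 0.001]
force: [-0.3, 1.4, 0.7]
grip_width: 0.0854
```

Run:
```python
from h import *
look({"red_bin":((.116,.054,.004,.049),(.466,.24,0))})
w=shot("wrist"); v=(.4665,.2399,np.radians(.2)); overlay(w,v,v,"r6.png",.116,.116)
```

```text
wrist red_bin [465.9 238.9] 0.2 0.951
top red_bin [465.7 234.2] -0.3 0.691
side red_bin [466.6 239.1] -0.8 0.927
tcp [471.8 237.7 259.7] binyaw 0.12000000000000455 tilt [-0.2  -0.09] w 0.0854 F [ 0.6  0.1 -0.1] t 43.05
```

View pics/r6.png

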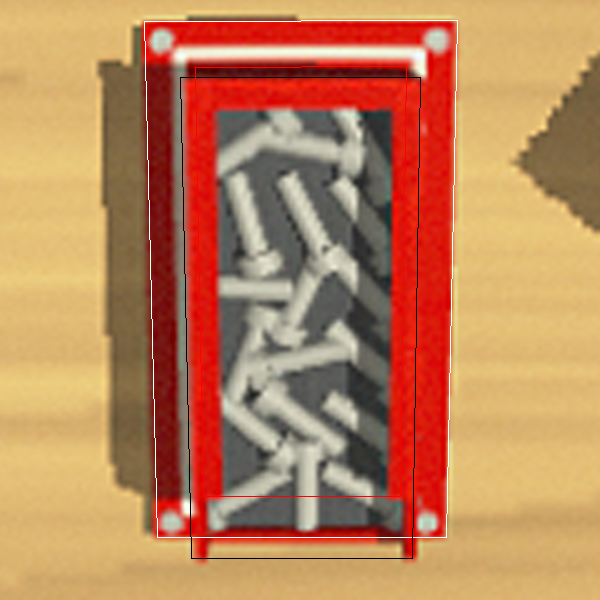

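```bash
python3 -c "
from bench import order; print(order.finish_job())"
```

```text
the job is handed in; nothing more can be done
None
```

All four bins are on the plates of their own colour, and I handed the job in at about 43 s of the 125 s allowed. I took the pile apart from the top (green, yellow, red), then moved the blue bin standing farthest to the robot's right. The blue look-alike, the turquoise bin, the spray can and the screwdriver were not touched.

- **Position:** close-up overlays of the yellow, blue and red bins show each within about 1 mm of its outline and squared to about 1°. I judged green to be about as close from an overlay at the start, and later views agreed.
- **Red bin:** it first landed about 1.6 mm off to one side. My first correction fixed that but left it about 1.7 mm short lengthways, so I gripped it once more. The last picture shows it within about 1 mm.
- **Force:** the highest wrist force shown in any reading was about 8 N.
- **Checks that disagreed:**
  - The top camera put things about 3–5 mm farther to the robot's right than the other two cameras, so I did not rely on it.
  - The last side-camera fit for yellow gave a yaw of -1.9° against the -5.7° I placed it at. The close view had shown it squared up.
  - Green on its green plate was sometimes poorly fitted, including one clearly wrong wrist-camera fit.

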